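# Close the inner cover of a control box and hold it on its seal

## Task

The control box lying on its back on the bench has a freshly glued seal under its inner cover panel. Swing the outer door open by its handle until it leans back past upright, then turn the black wing of the quarter-turn fastener until it lines up with the two red marks, so that its cross bar can drop through the slot below. Then press the inner panel down flush onto its frame and finish while still holding it down, because nothing locks it yet and the seal pushes it up again; leave the things lying around the box where they are.

Things in the scene. Friction and masses are not known exactly. Their poses are not given: they have to be found in the camera images.
- control_box: light grey steel control box, fixed, lying on its back: 240 mm along x, 220 along y, 126 high to the rim, inside 232 x 212. Origin at the centre of its underside, z up; +y is the side of the outer door's handle, three black cable glands stand 26 mm out of its -x wall. The shut door (250 x 228 mm) covers it, outer face 130 mm up
- outer_door (a joint): hinge of the outer door, rad: 0 shut on the rim, 1.57 upright, 1.95 its stop, leaning back. Axis along the box's x through point door_hinge; the handle side goes up and over towards the box's -y. Stiff hinge: the door stays at any angle; moving it takes up to 6 N at the handle
- door_hinge (a point): mid point of the outer door's hinge axis, at [0, -114.5, 124] mm in the box's frame; its axes are the box's and do not turn with the door
- door_handle (a point): middle of the bar of the steel bow handle on the outer door: round bar 10 mm thick, 90 mm of it straight, along the box's x, its axis 42 mm off the door's face and 19 mm in from the free edge; 208 mm from the hinge axis along the door and 48 mm out from it. Axes turn with the door: x along the bar, y from the hinge to the free edge, z out of the door
- inner_panel (a joint): hinge of the white inner panel under the outer door, rad: 0 flush on its frame, 0.08 its upper stop, where the seal pushes it at the start (free edge 16 mm high). Axis along the box's x at y -96, z 70 mm in the box's frame. Pressing at the free edge takes 1 to 2 N at the top, 5 to 7 N when flush. With the fastener out of line its bar stops it at about 0.06
- press_spot (a point): free flat spot on the inner panel's upper face, 174 mm from its hinge axis, 18 mm from its free edge, 55 mm towards +x and 37 towards +y of the fastener (box axes). Flush, it lies 78 mm above the bench, 48 below the box's rim, 24 mm from the +y wall, 61 from the +x wall. Panel: 216 x 198 mm, flat but for the fastener and four breakers (up to 16 mm high) near the hinge
- fastener (a joint): turn of the quarter-turn fastener in the panel, rad, positive counter-clockwise from above: 0 when its wing (and the cross bar under the panel) lies along the box's x, in line with the two red marks and with the slot below; the bar passes within about 0.15 either side. Range -1.7 to 1.7, friction 0.04 N m, stays where it is left
- wing_grip (a point): point on the fastener's axis, 20 mm above the panel's face, 6 mm below the top of the black wing. Wing: 38 mm long (this point's x), 9 mm thick (its y), from 6 to 26 mm above the panel, on a round foot 30 mm wide, a white line along its top. The box's +y wall is 61 mm from the axis, the +x and -x walls 116 mm; the rim is 48 mm above the flush panel
- red_screwdriver: bystander: screwdriver with a red and black handle, 27 x 190 x 28 mm, lying; origin at the centre of its underside
- cold_chisel: bystander: dark steel cold chisel, 21 x 160 x 16 mm, lying; origin at the centre of its underside
- rusty_bolt: bystander: rusty hexagon bolt, 27 x 65 x 24 mm, lying; origin at the centre of its underside

How it is judged:
By the outcome, as a careful person would: the job done as asked, in the order asked, and still so for the second after the job is handed in, while the arm keeps its last pose, push and grip.
It also fails if it takes over 64 s, if anything falls off the work surface, if the arm or the gripper's body presses on something with over 40 N, if the wrist force passes 120 N, or if a joint passes its speed limit or range.

## Robot

A 6-joint arm with a two-finger parallel gripper is mounted at the origin on a cart in front of the work surface, level with it; the furniture and walls round the work are solid. World frame = base frame: x ahead of the robot, y to its left, z up, the work surface at z = 0. Lengths are in m, angles in rad, forces in N, time in s.
With the tool pointing down it reaches from about 0.325 to 0.925 m from the base axis. Payload 3.1 kg.
Tool frame: the origin (TCP) lies at the very end of the fingers, on their centre line; the grasp point (between the pads) lies 19 mm behind it; z points along the fingers, y is the direction in which the jaws open and shut (so a half turn about z gives the same grasp; the last joint's range is limited). The gripper opens to 85 mm and grips with 20 to 120 N. Pads are 22 mm wide; open, the fingers measure 114 mm over their backs; the gripper's body (76 mm by 85 mm) begins 54 mm behind the grasp point. The pads swing forward as they close: fully open they stand 13 mm farther back than shut.
Start: joints at [1.049, 0.217, 1.613, -0, 1.311, -0.112], TCP at [0.249, 0.573, 0.209] pointing down, gripper open.
Joint ranges: [-2.75, 2.75], [-0.78, 2.1], [0.31, 2.55], [-1.13, 4.27], [0.13, 2.63], [-2.58, 2.58]. Speed limits (rad/s): [2.79, 2.79, 3.14, 3.14, 3.14, 3.14].

## Interface

Orientations are given as a 3x3 rotation matrix whose columns are the frame's x, y, z axes.
In Python, from bench import env gives the robot as it stands.
- The arm moves only by the tool servo_tool, never from a script. Its argument "rows" is a list of rows, each an object with "jaw": the opening, from 0 (shut) to 1 (fully open); "offset": the shift along the tool's x, y, z in units of 40 mm (1.0 is 40 mm), a list of three; "spin": the turn about the tool's z in units of 5 degrees (1.0 is 5 degrees). In form: [{"jaw": jaw, "offset": [x, y, z], "spin": spin}, ...]. A call has exactly 8 rows; each row is the pose to reach, as a shift and turn from the pose measured when the call began, along the tool's axes at that moment; what a row does not reach only later rows make up. A row lasts 1/10 s, in which the tool goes at most 50 mm and 8.59 degrees, less where a joint would pass 70% of its speed; a pose out of reach is approached as far as the arm can. A call with a gripper value outside its range is refused whole. The fingers move at their own pace and stop on an object; "force" is the grip in N (left out, the last holds). Time passes only in rows, so rows that repeat a pose let the fingers close, or fill a call up. It gives the time, the measured TCP pose, the force and the opening at its end, in the units of the state.
- env.get_obs(): the state, without advancing time (a new reading comes with each control period).
- env.get_image(name): name is "scene" or "top" or "wrist"; returns a dict with "color" (400x640x3 uint8, blue, green, red), "fx", "fy", "cx", "cy" (pixels), "pose" (4x4, takes a point from camera to world coordinates); the wrist camera has in their place "hand_eye" (4x4, takes a point from camera to tool coordinates, whose origin is the TCP and whose axes are the flange's). Camera axes: x right, y down, z forward; pixel columns grow to the right and rows downward; lengths in m; the calibration is good to about 2 mm. A picture is of the moment at which its call begins: read the wrist's pose just before it. There is no depth.
- env.close_job(): hands the job in, once; it reports no verdict.
Trained networks look in a picture, given as the dict that the camera call returned (one of the last four; its "shot" number tells which), for a name from the list of things; names that differ only in an ending like _2 or _b are one class to them, and where a whole thing is asked for, a point or a joint stands for the part that bears it (a point fixed in the world has none). Each returns a list of dicts, best first, with "conf" (0 to 1); they miss things now and then, are a little off and sometimes report something else, mostly with a low value. They report only what shows in the picture. A call takes as long as a camera call.
- env.boxes_of(picture, name): "position" ([x, y, z] in m, in the coordinates of the camera as it stood for that picture, good to about 4 mm: the middle of the surface that is visible of it).
The state is a dict: "time": time; "joints": joint angles; "joint_vel": joint speeds; "tau": joint torques, N m; "position": TCP position; "tool_rot": TCP orientation; "force": force on the tool from outside, world axes, zero at the start; "torque": the same for the moment, N m; "opening": finger opening in m.
Only numpy, scipy, OpenCV 4.12 (cv2) and the standard library are available. Lean on these libraries where they do the work, as an engineer would, in place of code of your own. Each camera call takes 0.05 s, during which the arm holds its last target.

## Working session

There is one attempt and no reset: what is moved stays moved. The work goes in short steps, Python scripts to look and compute and a tool call to move; the robot and the scene stay as the last step left them, time stands still between calls to the robot, and variables do not carry over. Pictures are saved under pics/ and viewed, and the job is handed in when it is done.

Besides the shell and the picture viewer there is one more tool, called after "Call:" as name(argument=value, ...), one argument or row to a line, values as JSON. servo_tool: Moves the arm, as the interface text tells. Its arguments: {"type":"object","properties":{"rows":{"type":"array"},"force":{"type":"number"}},"required":["rows"]}

```bash
ls; mkdir -p pics; cat > h.py <<'E'
import numpy as np, cv2
from bench import env
np.set_printoptions(precision=4,suppress=True)
def shot(name,fn):
    o=env.get_obs(); p=env.get_image(name); cv2.imwrite('pics/'+fn+'.png',p['color'])
    if name=='wrist':
        T=np.eye(4);T[:3,:3]=o['tool_rot'];T[:3,3]=o['position'];p['W']=T@np.array(p['hand_eye'])
    else: p['W']=np.array(p['pose'])
    return p
def find(p,n):
    r=[]
    for d in env.boxes_of(p,n):
        w=p['W']@np.r_[d['position'],1]; r.append((round(d['conf'],2),w[:3]))
    return r
def ray(p,u,v,z):
    d=p['W'][:3,:3]@np.array([(u-p['cx'])/p['fx'],(v-p['cy'])/p['fy'],1]);c=p['W'][:3,3]
    return c+d*(z-c[2])/d[2]
def proj(p,w):
    c=np.linalg.inv(p['W'])@np.r_[w,1]; return np.array([p['fx']*c[0]/c[2]+p['cx'],p['fy']*c[1]/c[2]+p['cy']])
E
python3 - <<'E'
from h import *
o=env.get_obs();print(o)
for n in('scene','top'):
    p=shot(n,n+'0')
    print(n,p['W'],p['fx'])
    for k in('control_box','outer_door','door_handle','red_screwdriver','cold_chisel','rusty_bolt'):
        print(k,find(p,k))
E
```

```text
pics
{'time': 0.0, 'joints': array([ 1.0488,  0.2178,  1.615 ,  0.    ,  1.3113, -0.1122]), 'joint_vel': array([ 0.0004,  0.0017, -0.0011,  0.0012, -0.0008,  0.0008]), 'tau': array([  0.0005, -39.6829, -30.3862,  -0.    ,   0.0095,  -0.    ]), 'position': array([0.2485, 0.5725, 0.2074]), 'tool_rot': array([[-0.9172,  0.3984, -0.0012],
       [ 0.3984,  0.9172, -0.0021],
       [ 0.0003, -0.0024, -1.    ]]), 'force': array([0.6412, 0.428 , 0.6299]), 'torque': array([-0.0583, -0.0162, -0.0654]), 'opening': 0.08504893748329125}
scene [[ 0.4273 -0.3686  0.8256 -0.1346]
 [-0.9041 -0.1719  0.3912 -0.5109]
 [-0.0023 -0.9136 -0.4067  0.4993]
 [ 0.      0.      0.      1.    ]] 376.5954502246354
control_box [(0.95, array([ 0.4246, -0.1949,  0.1262]))]
outer_door [(0.55, array([ 0.465 , -0.1707,  0.14  ]))]
door_handle [(0.9, array([ 0.4692, -0.1758,  0.1431]))]
red_screwdriver [(0.73, array([ 0.4974, -0.4612,  0.0122]))]
cold_chisel []
rusty_bolt [(0.72, array([0.4233, 0.0748, 0.0121]))]
top [[-0.0175 -0.9856  0.1679  0.3933]
 [-0.9997  0.0198  0.0122 -0.1734]
 [-0.0154 -0.1677 -0.9857  1.3747]
 [ 0.      0.      0.      1.    ]] 512.8307347974281
control_box [(0.57, array([ 0.4906, -0.1634,  0.1413]))]
outer_door [(0.91, array([ 0.497 , -0.1673,  0.1444]))]
door_handle [(0.88, array([ 0.4985, -0.1655,  0.1403]))]
red_screwdriver [(0.62, array([ 0.4998, -0.4583,  0.0163]))]
cold_chisel [(0.55, array([ 0.7787, -0.0248,  0.0116]))]
rusty_bolt [(0.6, array([0.4273, 0.0772, 0.0158]))]
```

View pics/scene0.png

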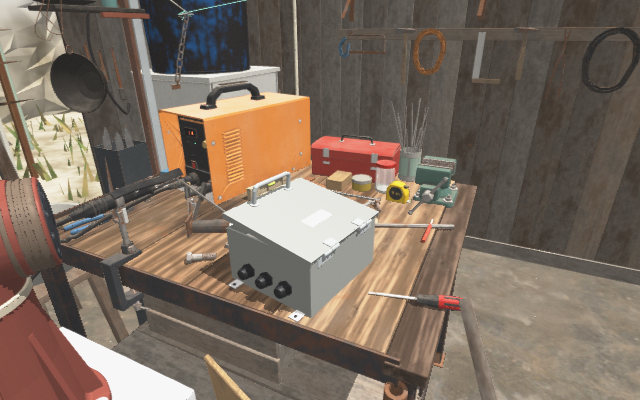

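View pics/top0.png

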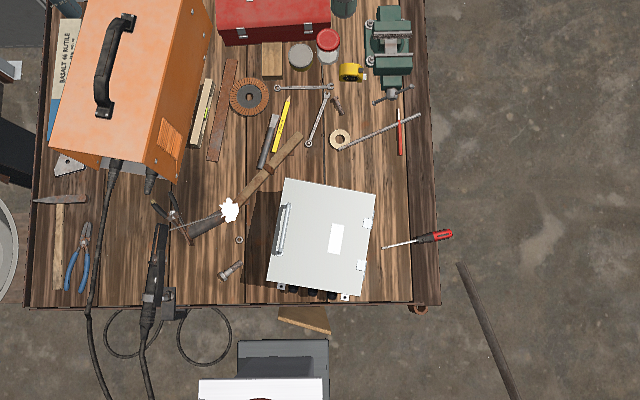

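```bash
python3 - <<'E'
import cv2
i=cv2.imread('pics/top0.png')[165:310,255:390]
cv2.imwrite('pics/topz.png',cv2.resize(i,None,fx=4,fy=4,interpolation=cv2.INTER_CUBIC))
i=cv2.imread('pics/scene0.png')[165:325,210:390]
cv2.imwrite('pics/scz.png',cv2.resize(i,None,fx=4,fy=3.7,interpolation=cv2.INTER_CUBIC))
E
```

```text
(no output)
```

View pics/topz.png

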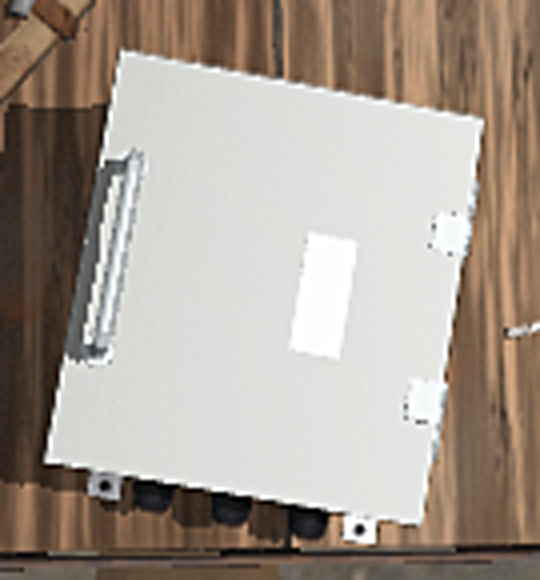

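View pics/scz.png

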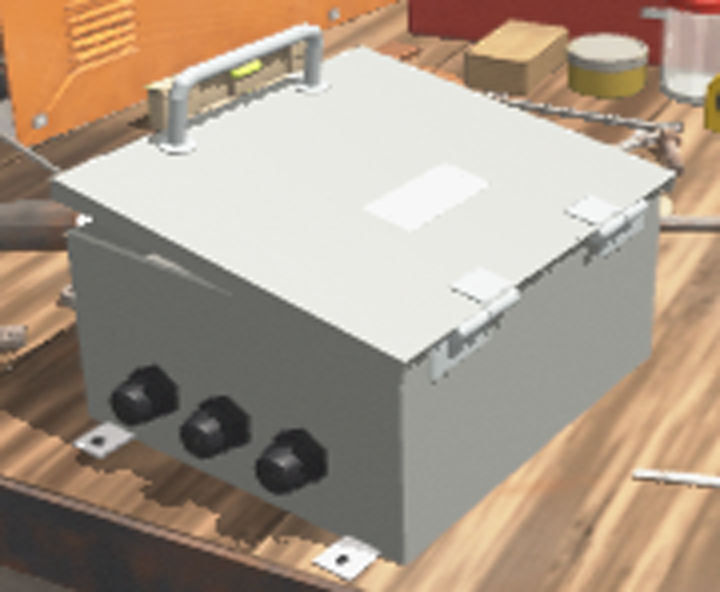

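```bash
cat > fit.py <<'E'
from h import *
from scipy.optimize import least_squares
def Rz(a): c,s=np.cos(a),np.sin(a); return np.array([[c,-s,0],[s,c,0],[0,0,1]])
H=np.array([0,-.1145,.124])
def door(pt,q): # pt x,along,out
    x,a,o=pt; c,s=np.cos(q),np.sin(q)
    return H+np.array([x,a*c-o*s,a*s+o*c])
def wpt(v,pt,q=None,isdoor=True):
    b=door(pt,v[3] if q is None else q) if isdoor else np.array(pt)
    return Rz(v[2])@b+np.r_[v[:2],0]
E
python3 - <<'E'
from fit import *
ps=env.get_image('scene');ps['W']=np.array(ps['pose']);pt=env.get_image('top');pt['W']=np.array(pt['pose'])
e=[(.125,.227,.006),(.125,-.001,.006),(-.125,-.001,.006),(-.125,.227,.006)]
ut=[(285.5,177.75),(375.75,195),(359.5,296),(266.5,280.75)]
us=[(299.5,178),(379.25,211.8),(311.25,262.8),(223,214.2)]
def res(v):
    r=[]
    for a,t,s in zip(e,ut,us):
        w=wpt(v,a); r+=list(proj(pt,w)-t)+list(proj(ps,w)-s)
    r+=list(proj(ps,wpt(v,(-.12,-.11,0),isdoor=False))-(311.25,317.7))
    return np.array(r)
f=least_squares(res,[.5,-.17,-.17,.05],loss='soft_l1');print(f.x,res(f.x).reshape(-1,2))
np.save('v.npy',f.x)
for q in [f.x[3],.5,1,1.57,1.9]: print(q,wpt(f.x,(0,.208,.048),q))
E
```

```text
[ 0.4987 -0.1656 -0.1832  0.1256] [[-0.5316 -0.5469]
 [ 0.2515  0.0637]
 [ 0.6506 -0.8786]
 [-0.0133 -0.5532]
 [ 1.5321  0.4124]
 [-0.1568  0.0686]
 [-0.2377 -0.2517]
 [-0.9067  0.029 ]
 [-0.186   0.6469]]
0.12563527563974738 [ 0.5144 -0.0812  0.1977]
0.5 [ 0.5069 -0.1214  0.2658]
1 [ 0.491  -0.2074  0.325 ]
1.57 [ 0.4692 -0.3252  0.332 ]
1.9 [ 0.4574 -0.389   0.3053]
```

```bash
cat >> fit.py <<'E'
def go(w,yang=None):
    o=env.get_obs(); R=o['tool_rot']; d=R.T@(np.array(w)-o['position'])/.04
    a=np.arctan2(R[1,1],R[0,1]); 
    print('t',round(o['time'],2),'pos',o['position'],'F',o['force'],'open',round(o['opening'],4),'yang',round(a,3),'tilt',R[:,2])
    s=0
    if yang is not None:
        s=-(np.rad2deg(yang-a))/5
    print('  offset',d.round(3),'spin',round(s,2),'dist',np.linalg.norm(d)*.04)
E
python3 - <<'E'
from fit import *
v=np.load('v.npy')
h=wpt(v,(0,.208,.048));print(h)
by=np.pi/2+v[2]
go([.38,.25,.27],by); go(h+[0,0,.05],by)
E
```

```text
[ 0.5144 -0.0812  0.1977]
t 0.8 pos [0.249  0.5733 0.2088] F [-0.2908  1.2768  0.6482] open 0.0853 yang 1.161 tilt [-0.  0. -1.]
  offset [-6.224 -6.108 -1.529] spin -2.6 dist 0.3541258748218457
t 0.8 pos [0.249  0.5733 0.2088] F [-0.2908  1.2768  0.6482] open 0.0853 yang 1.161 tilt [-0.  0. -1.]
  offset [-12.604 -12.364  -0.972] spin -2.6 dist 0.7073094533968468
```

Call:
servo_tool(
  rows=[
    {"jaw": 1, "offset": [-0.5, -0.5, -1.2], "spin": -1},
    {"jaw": 1, "offset": [-1.4, -1.4, -1.5], "spin": -2.6},
    {"jaw": 1, "offset": [-2.2, -2.2, -1.5], "spin": -2.6},
    {"jaw": 1, "offset": [-3.1, -3.0, -1.5], "spin": -2.6},
    {"jaw": 1, "offset": [-3.9, -3.8, -1.5], "spin": -2.6},
    {"jaw": 1, "offset": [-4.8, -4.7, -1.5], "spin": -2.6},
    {"jaw": 1, "offset": [-5.6, -5.5, -1.5], "spin": -2.6},
    {"jaw": 1, "offset": [-6.4, -6.3, -1.5], "spin": -2.6},
  ],
  force=40,
)

```text
time: 1.6
position: [0.3838, 0.2384, 0.2692]
tool_rot: [[-0.983, 0.182, 0.001], [0.182, 0.983, 0.0], [-0.001, 0.001, -1.0]]
force: [0.5, 0.2, 0.4]
opening: 0.0851
```

```bash
python3 - <<'E'
from fit import *
v=np.load('v.npy')
h=wpt(v,(0,.208,.048))
by=np.pi/2+v[2]
go(h+[0,0,.05],by)
E
```

```text
t 1.6 pos [0.3838 0.2384 0.2692] F [0.4666 0.1871 0.4365] open 0.0851 yang 1.388 tilt [ 0.0012  0.0004 -1.    ]
  offset [-4.661 -7.264  0.538] spin 0.0 dist 0.34587657557802454
```

Call:
servo_tool(
  rows=[
    {"jaw": 1, "offset": [-0.7, -1.0, 0], "spin": 0},
    {"jaw": 1, "offset": [-1.3, -2.0, 0], "spin": 0},
    {"jaw": 1, "offset": [-1.95, -3.0, 0], "spin": 0},
    {"jaw": 1, "offset": [-2.6, -4.0, 0], "spin": 0},
    {"jaw": 1, "offset": [-3.2, -5.0, 0.1], "spin": 0},
    {"jaw": 1, "offset": [-3.85, -6.0, 0.2], "spin": 0},
    {"jaw": 1, "offset": [-4.5, -7.0, 0.3], "spin": 0},
    {"jaw": 1, "offset": [-4.66, -7.26, 0.4], "spin": 0},
  ],
)

```text
time: 2.4
position: [0.5156, -0.0854, 0.2533]
tool_rot: [[-0.983, 0.186, 0.002], [0.186, 0.983, -0.002], [-0.003, -0.001, -1.0]]
force: [0.5, 0.4, 0.4]
opening: 0.0854
```

```bash
python3 - <<'E'
from fit import *
v=np.load('v.npy')
h=wpt(v,(0,.208,.048))
by=np.pi/2+v[2]
p=shot('wrist','w1')
print(find(p,'door_handle'),h,proj(p,h))
go(h+[0,0,-.019],by)
E
```

```text
[(0.88, array([ 0.4764, -0.1525,  0.1463])), (0.2, array([ 0.4741, -0.1573,  0.1513]))] [ 0.5144 -0.0812  0.1977] [320.8251 208.5318]
t 2.5 pos [ 0.5142 -0.0825  0.2523] F [-0.2623  0.0695  0.6246] open 0.0851 yang 1.385 tilt [-0.0005  0.0011 -1.    ]
  offset [0.001 0.031 1.841] spin -0.03 dist 0.07365523572742327
```

View pics/w1.png

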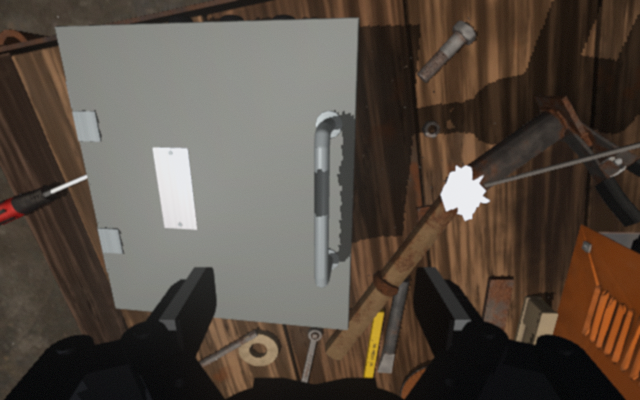

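Call:
servo_tool(
  rows=[
    {"jaw": 1, "offset": [0, 0.03, 0.6], "spin": 0},
    {"jaw": 1, "offset": [0, 0.03, 1.2], "spin": 0},
    {"jaw": 1, "offset": [0, 0.03, 1.84], "spin": 0},
    {"jaw": 1, "offset": [0, 0.03, 1.84], "spin": 0},
    {"jaw": 0.5, "offset": [0, 0.03, 1.84], "spin": 0},
    {"jaw": 0, "offset": [0, 0.03, 1.84], "spin": 0},
    {"jaw": 0, "offset": [0, 0.03, 1.84], "spin": 0},
    {"jaw": 0, "offset": [0, 0.03, 1.84], "spin": 0},
  ],
  force=40,
)

```text
time: 3.3
position: [0.5153, -0.0814, 0.1803]
tool_rot: [[-0.983, 0.185, 0.002], [0.185, 0.983, 0.0], [-0.002, 0.001, -1.0]]
force: [0.5, -0.0, -0.0]
opening: 0.028
```

Call:
servo_tool(
  rows=[
    {"jaw": 0, "offset": [0, 0, 0], "spin": 0},
    {"jaw": 0, "offset": [0, 0, 0], "spin": 0},
    {"jaw": 0, "offset": [0, 0, 0], "spin": 0},
    {"jaw": 0, "offset": [0, 0, 0], "spin": 0},
    {"jaw": 0, "offset": [0, 0, 0], "spin": 0},
    {"jaw": 0, "offset": [0, 0, 0], "spin": 0},
    {"jaw": 0, "offset": [0, 0, 0], "spin": 0},
    {"jaw": 0, "offset": [0, 0, 0], "spin": 0},
  ],
)

```text
time: 4.1
position: [0.5159, -0.0808, 0.1806]
tool_rot: [[-0.983, 0.185, 0.003], [0.185, 0.983, 0.002], [-0.003, 0.002, -1.0]]
force: [1.9, 5.0, 2.5]
opening: 0.005
```

```bash
python3 - <<'E'
from fit import *
v=np.load('v.npy')
h=wpt(v,(0,.208,.048))
o=env.get_obs(); R=o['tool_rot']; print(o['position'],o['force'],o['opening'],o['torque'])
g=o['position']+R[:,2]*-.019
# angle consistent w/ grip point (box frame)
b=Rz(v[2]).T@(g-np.r_[v[:2],0])-H
q0=np.arctan2(b[2],b[1])-np.arctan2(.048,.208); print(b,np.hypot(b[1],b[2]),np.hypot(.208,.048),q0)
for q in np.arange(.15,2,.1):
    d=R.T@(wpt(v,(0,.208,.048),q)-wpt(v,(0,.208,.048),q0))/.04
    print(round(q,2),d.round(2))
E
```

```text
[ 0.5159 -0.0808  0.1806] [1.9479 4.9533 2.4897] 0.004969729418497489 [ 0.9266 -0.3066  0.0394]
[0.0013 0.201  0.0756] 0.21476161255372203 0.21346662502602132 0.13296177676681364
0.15 [-0.   -0.03 -0.08]
0.25 [-0.   -0.25 -0.57]
0.35 [-0.   -0.52 -1.03]
0.45 [-0.01 -0.83 -1.47]
0.55 [-0.01 -1.19 -1.86]
0.65 [-0.01 -1.58 -2.23]
0.75 [-0.01 -2.   -2.55]
0.85 [-0.02 -2.46 -2.83]
0.95 [-0.02 -2.94 -3.06]
1.05 [-0.02 -3.44 -3.24]
1.15 [-0.02 -3.96 -3.37]
1.25 [-0.02 -4.49 -3.44]
1.35 [-0.02 -5.02 -3.47]
1.45 [-0.03 -5.55 -3.44]
1.55 [-0.03 -6.08 -3.36]
1.65 [-0.03 -6.6  -3.22]
1.75 [-0.03 -7.1  -3.04]
1.85 [-0.03 -7.58 -2.81]
1.95 [-0.03 -8.03 -2.53]
```

```bash
python3 - <<'E'
from fit import *
p=shot('wrist','w2'); p=shot('scene','s2'); print(env.get_obs()['opening'],env.get_obs()['force'])
i=p['color'][120:300,180:400]
cv2.imwrite('pics/s2z.png',cv2.resize(i,None,fx=3.3,fy=3.3,interpolation=cv2.INTER_CUBIC))
E
```

```text
0.005017955892063965 [1.9329 4.629  2.7472]
```

View pics/w2.png

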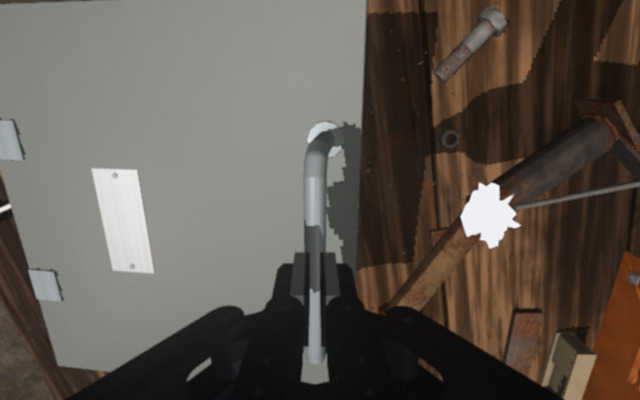

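View pics/s2z.png

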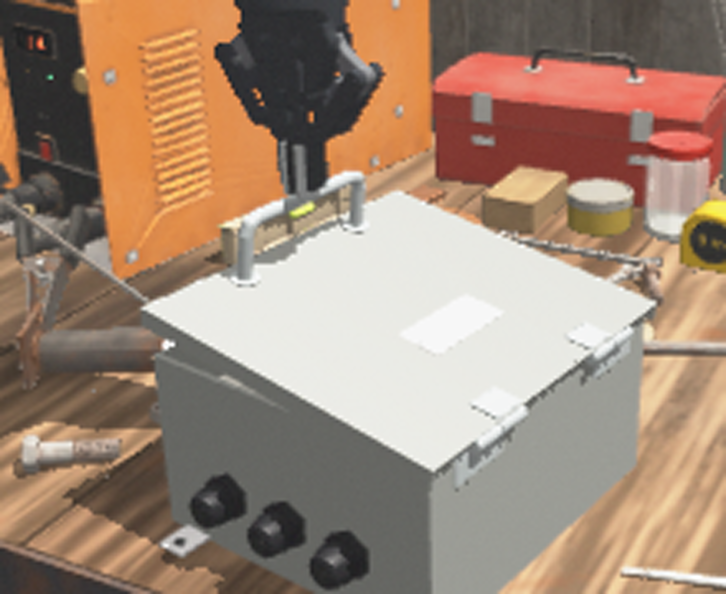

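Call:
servo_tool(
  rows=[
    {"jaw": 0, "offset": [0, -0.03, -0.08], "spin": 0},
    {"jaw": 0, "offset": [0, -0.13, -0.32], "spin": 0},
    {"jaw": 0, "offset": [0, -0.25, -0.57], "spin": 0},
    {"jaw": 0, "offset": [0, -0.38, -0.8], "spin": 0},
    {"jaw": 0, "offset": [0, -0.52, -1.03], "spin": 0},
    {"jaw": 0, "offset": [0, -0.67, -1.25], "spin": 0},
    {"jaw": 0, "offset": [-0.01, -0.83, -1.47], "spin": 0},
    {"jaw": 0, "offset": [-0.01, -0.83, -1.47], "spin": 0},
  ],
)

```text
time: 5.0
position: [0.5109, -0.1149, 0.2414]
tool_rot: [[-0.983, 0.186, 0.006], [0.186, 0.983, 0.0], [-0.006, 0.001, -1.0]]
force: [0.8, -0.9, 0.2]
opening: -0.0004
```

```bash
cat > arc.py <<'E'
from fit import *
v=np.load('v.npy')
o=env.get_obs(); R=o['tool_rot']; print(o['time'],o['position'],o['force'],o['opening'],o['torque'])
g=o['position']+R[:,2]*-.019
b=Rz(v[2]).T@(g-np.r_[v[:2],0])-H
q0=np.arctan2(b[2],b[1])-np.arctan2(.048,.208); print(b,np.hypot(b[1],b[2]),'ideal',np.hypot(.208,.048),'q',q0)
for q in np.arange(np.ceil(q0*10)/10,2,.1):
    d=R.T@(wpt(v,(b[0],.208,.048),q)-wpt(v,(b[0],.208,.048),q0))/.04
    print(round(q,2),d.round(2))
E
python3 arc.py; python3 -c "
from fit import *
p=shot('scene','s3');cv2.imwrite('pics/s3z.png',p['color'][60:340,130:450])"
```

```text
5.0 [ 0.5109 -0.1149  0.2414] [ 0.7988 -0.9138  0.1939] -0.0004497832655242364 [-0.0181 -0.0018  0.0114]
[0.0026 0.1665 0.1364] 0.2152486647375751 ideal 0.21346662502602132 q 0.4593430327069106
0.5 [-0.   -0.14 -0.17]
0.6 [-0.01 -0.51 -0.55]
0.7 [-0.01 -0.92 -0.89]
0.8 [-0.01 -1.37 -1.19]
0.9 [-0.02 -1.83 -1.44]
1.0 [-0.02 -2.33 -1.65]
1.1 [-0.02 -2.84 -1.8 ]
1.2 [-0.03 -3.36 -1.9 ]
1.3 [-0.03 -3.89 -1.96]
1.4 [-0.03 -4.43 -1.95]
1.5 [-0.03 -4.96 -1.9 ]
1.6 [-0.03 -5.48 -1.79]
1.7 [-0.03 -5.99 -1.63]
1.8 [-0.03 -6.48 -1.42]
1.9 [-0.03 -6.94 -1.16]
```

View pics/s3z.png

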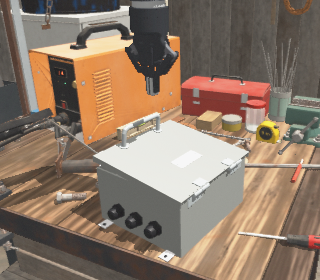

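```bash
python3 - <<'E'
from fit import *
p=shot('scene','s4');i=p['color'][160:320,210:390];cv2.imwrite('pics/s4z.png',cv2.resize(i,None,fx=4,fy=3.7,interpolation=cv2.INTER_CUBIC))
p=shot('wrist','w4');o=env.get_obs();np.savez('w4.npz',W=p['W'],f=p['fx'],c=[p['cx'],p['cy']],fy=p['fy'])
E
```

```text
(no output)
```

View pics/s4z.png

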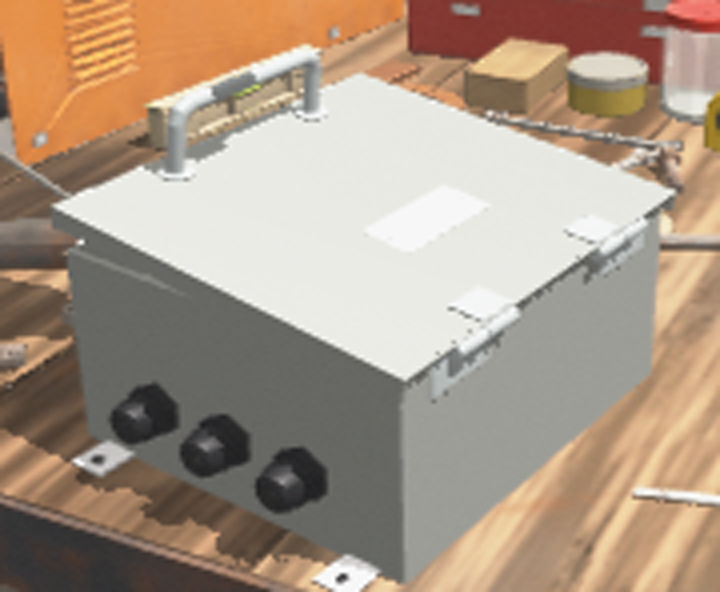

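View pics/w4.png

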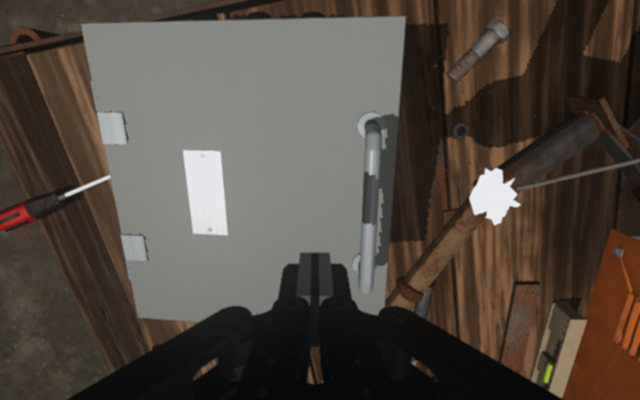

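```bash
python3 - <<'E'
from fit import *
ps=env.get_image('scene');ps['W']=np.array(ps['pose']);pt=shot('top','t4')
z=np.load('w4.npz');pw=dict(W=z['W'],fx=float(z['f']),fy=float(z['fy']),cx=z['c'][0],cy=z['c'][1])
i=pt['color'][165:310,255:390];cv2.imwrite('pics/t4z.png',cv2.resize(i,None,fx=4,fy=4,interpolation=cv2.INTER_CUBIC))
E_={'pp':(.125,.227,.006),'pm':(.125,-.001,.006),'mm':(-.125,-.001,.006),'mp':(-.125,.227,.006)}
S={'pp':(300.5,179.7),'pm':(379,212.4),'mm':(311.25,263.2),'mp':(223,216.2)}
Wr={'mm':(83,25),'mp':(405,17),'pm':(137,318)}
def line(p,v,px):
    a=proj(p,wpt(v,(-.04,.208,.048)));b=proj(p,wpt(v,(.04,.208,.048)));t=(b-a)/np.linalg.norm(b-a)
    d=np.array(px)-a; return d[0]*t[1]-d[1]*t[0]
def parts(v):
    s=[proj(ps,wpt(v,E_[k]))-S[k] for k in S]+[proj(ps,wpt(v,(-.12,-.11,0),isdoor=False))-(310.75,317.6),proj(ps,wpt(v,(-.12,.11,.126),isdoor=False))-(227,227.6)]
    s+= [np.array([line(ps,v,(257.5,187)),line(ps,v,(285,175.7))])]
    w=[proj(pw,wpt(v,E_[k]))-Wr[k] for k in Wr]+[np.array([line(pw,v,(371.5,140)),line(pw,v,(367.5,275))])]
    return np.array(s),np.array(w)
for wt in [(1,0),(0,1),(1,.5)]:
    f=least_squares(lambda v:np.concatenate([wt[0]*parts(v)[0].ravel(),wt[1]*parts(v)[1].ravel()]),[.5,-.17,-.18,.1],loss='soft_l1')
    print(wt,f.x); s,w=parts(f.x);print(s.round(1).tolist(),w.round(1).tolist()); print(wpt(f.x,(0,.208,.048)))
np.save('v2.npy',f.x)
E
```

```text
(1, 0) [ 0.4993 -0.1664 -0.1886  0.1081]
[[-0.1, -0.3], [0.8, -1.0], [-0.2, -0.4], [-0.4, -0.5], [0.4, 0.7], [-0.8, -0.5], [0.9, 0.3]] [[-6.9, -6.8], [-1.4, -4.3], [-3.5, -2.9], [1.1, 4.5]]
[ 0.5156 -0.0809  0.1942]
(0, 1) [ 0.503  -0.1649 -0.1819  0.1107]
[[-0.4, -1.0], [0.4, -2.0], [0.7, -1.7], [0.2, -1.4], [1.1, -0.8], [-0.3, -1.2], [0.3, -0.4]] [[-3.8, -0.3], [0.4, 0.1], [0.4, 0.8], [-1.7, 1.1]]
[ 0.5187 -0.0794  0.1947]
(1, 0.5) [ 0.5023 -0.1649 -0.1848  0.1019]
[[-0.4, -0.2], [0.4, -1.8], [0.2, -1.5], [-0.0, -0.6], [0.7, -0.5], [-0.5, -1.1], [0.9, 0.2]] [[-3.7, -2.0], [0.5, -0.1], [-0.2, -0.2], [-2.3, 1.0]]
[ 0.5183 -0.0788  0.1929]
```

View pics/t4z.png

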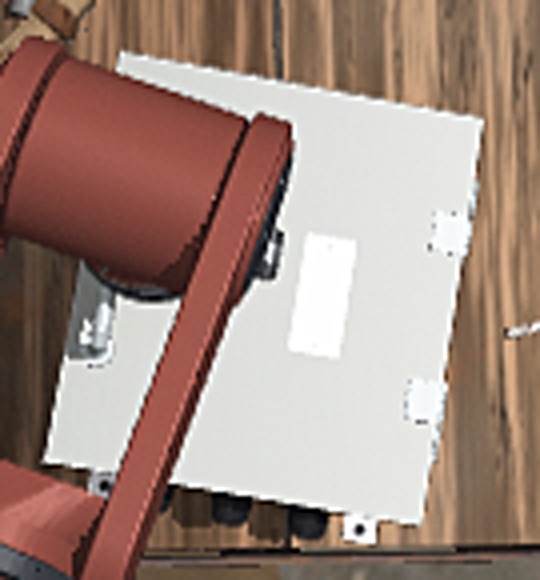

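```bash
python3 - <<'E'
from fit import *
p=shot('wrist','w5')
he=np.array(p['hand_eye']);print(he,p['fx'],p['cx'],p['cy'])
for z in (0,-.019,-.035,-.05):
  for x in (-.011,0,.011):
    c=np.linalg.inv(he)@[x,0,z,1];print(x,z,(p['fx']*c[0]/c[2]+p['cx']).round(1),(p['fy']*c[1]/c[2]+p['cy']).round(1))
i=cv2.imread('pics/w2.png')[110:390,220:420];cv2.imwrite('pics/w2z.png',cv2.resize(i,None,fx=2.1*1.2,fy=2.1,interpolation=cv2.INTER_CUBIC))
E
```

```text
[[ 0.0014 -0.949  -0.3152  0.0805]
 [ 1.      0.0014  0.0001 -0.0004]
 [ 0.0004 -0.3152  0.949  -0.1649]
 [ 0.      0.      0.      1.    ]] 345.5650019956903 314.4198101857261 201.36036650178033
-0.011 0 315.1 266.4
0 0 315.2 247.8
0.011 0 315.2 228.5
-0.011 -0.019 315.2 285.7
0 -0.019 315.2 265.5
0.011 -0.019 315.3 244.4
-0.011 -0.035 315.2 305.6
0 -0.035 315.3 283.8
0.011 -0.035 315.3 260.9
-0.011 -0.05 315.3 328.2
0 -0.05 315.4 304.7
0.011 -0.05 315.4 279.9
```

View pics/w2z.png

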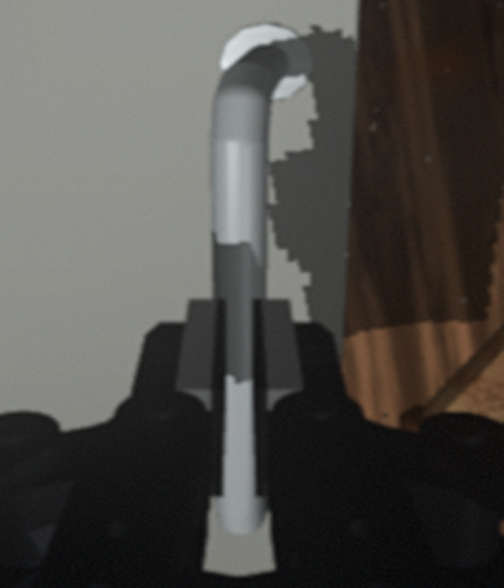

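```bash
python3 - <<'E'
from fit import *
p=shot('scene','s5');o=env.get_obs();print(o['position'],o['opening'])
t=o['position'];R=o['tool_rot']
for z in (.02,0,-.019,-.04):
  print(z,proj(p,t+R[:,2]*z))
i=p['color'][60:220,200:380];i=cv2.resize(i,None,fx=4,fy=3.7,interpolation=cv2.INTER_CUBIC)
for z in (0,-.019):
  u=proj(p,t+R[:,2]*z);cv2.circle(i,(int((u[0]-200)*4),int((u[1]-60)*3.7)),3,(0,0,255),-1)
cv2.imwrite('pics/s5z.png',i)
E
```

```text
[ 0.5096 -0.1132  0.2387] -0.00016078315695259898
0.02 [283.0067 174.1865]
0 [282.5885 165.2852]
-0.019 [282.1833 156.6572]
-0.04 [281.7259 146.9201]
```

View pics/s5z.png

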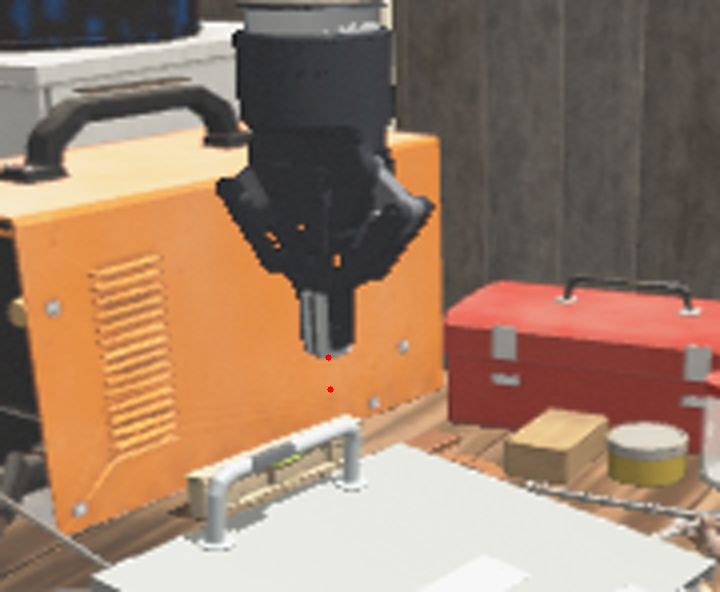

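```bash
python3 - <<'E'
from fit import *
v=np.load('v2.npy');h=wpt(v,(0,.208,.048))
go([.516,-.080,.23],np.pi/2+v[2]);go([.516,-.080,h[2]-.039],np.pi/2+v[2])
E
```

```text
t 5.35 pos [ 0.5096 -0.1132  0.2387] F [ 0.0541  0.73   -0.0057] open -0.0002 yang 1.385 tilt [ 0.0022  0.0021 -1.    ]
  offset [-0.005  0.844  0.218] spin -0.01 dist 0.034881904996252704
t 5.35 pos [ 0.5096 -0.1132  0.2387] F [ 0.0541  0.73   -0.0057] open -0.0002 yang 1.385 tilt [ 0.0022  0.0021 -1.    ]
  offset [-0.001  0.839  2.121] spin -0.01 dist 0.09123292978559917
```

Call:
servo_tool(
  rows=[
    {"jaw": 0.8, "offset": [0, 0.84, 0], "spin": 0},
    {"jaw": 0.8, "offset": [0, 0.84, 0], "spin": 0},
    {"jaw": 0.8, "offset": [0, 0.84, 0], "spin": 0},
    {"jaw": 0.8, "offset": [0, 0.84, 0], "spin": 0},
    {"jaw": 0.8, "offset": [0, 0.84, 0], "spin": 0},
    {"jaw": 0.8, "offset": [0, 0.84, 0.7], "spin": 0},
    {"jaw": 0.8, "offset": [0, 0.84, 1.4], "spin": 0},
    {"jaw": 0.8, "offset": [0, 0.84, 2.1], "spin": 0},
  ],
)

```text
time: 6.15
position: [0.5162, -0.0807, 0.1542]
tool_rot: [[-0.983, 0.185, 0.003], [0.185, 0.983, 0.002], [-0.003, 0.002, -1.0]]
force: [-0.1, 0.3, 0.1]
opening: 0.0682
```

Call:
servo_tool(
  rows=[
    {"jaw": 0.4, "offset": [0, 0, 0], "spin": 0},
    {"jaw": 0.4, "offset": [0, 0, 0], "spin": 0},
    {"jaw": 0, "offset": [0, 0, 0], "spin": 0},
    {"jaw": 0, "offset": [0, 0, 0], "spin": 0},
    {"jaw": 0, "offset": [0, 0, 0], "spin": 0},
    {"jaw": 0, "offset": [0, 0, 0], "spin": 0},
    {"jaw": 0, "offset": [0, 0, 0], "spin": 0},
    {"jaw": 0, "offset": [0, 0, 0], "spin": 0},
  ],
  force=50,
)

```text
time: 6.95
position: [0.5183, -0.079, 0.1565]
tool_rot: [[-0.983, 0.186, 0.009], [0.186, 0.983, 0.005], [-0.007, 0.006, -1.0]]
force: [1.7, 5.4, 1.1]
opening: 0.0083
```

```bash
sed -i "s/\*-.019/*-.039/; s/v.npy/v2.npy/" arc.py; python3 arc.py
```

```text
6.95 [ 0.5183 -0.079   0.1565] [1.6677 5.446  1.14  ] 0.008316597151961766 [ 0.7993 -0.2753 -0.0169]
[-0.0003  0.2016  0.0715] 0.21394085502726118 ideal 0.21346662502602132 q 0.11399545534267258
0.2 [-0.   -0.17 -0.43]
0.3 [-0.01 -0.41 -0.9 ]
0.4 [-0.01 -0.7  -1.35]
0.5 [-0.02 -1.03 -1.77]
0.6 [-0.02 -1.4  -2.15]
0.7 [-0.02 -1.81 -2.5 ]
0.8 [-0.03 -2.25 -2.8 ]
0.9 [-0.03 -2.72 -3.05]
1.0 [-0.03 -3.21 -3.26]
1.1 [-0.03 -3.72 -3.42]
1.2 [-0.03 -4.24 -3.52]
1.3 [-0.04 -4.77 -3.58]
1.4 [-0.04 -5.31 -3.58]
1.5 [-0.04 -5.84 -3.52]
1.6 [-0.04 -6.36 -3.42]
1.7 [-0.04 -6.87 -3.26]
1.8 [-0.04 -7.36 -3.05]
1.9 [-0.04 -7.83 -2.8 ]
```

Call:
servo_tool(
  rows=[
    {"jaw": 0, "offset": [0, 0, 0], "spin": 0},
    {"jaw": 0, "offset": [0, -0.05, -0.18], "spin": 0},
    {"jaw": 0, "offset": [0, -0.12, -0.3], "spin": 0},
    {"jaw": 0, "offset": [0, -0.17, -0.43], "spin": 0},
    {"jaw": 0, "offset": [0, -0.28, -0.67], "spin": 0},
    {"jaw": 0, "offset": [-0.01, -0.41, -0.9], "spin": 0},
    {"jaw": 0, "offset": [-0.01, -0.55, -1.13], "spin": 0},
    {"jaw": 0, "offset": [-0.01, -0.7, -1.35], "spin": 0},
  ],
)

```text
time: 7.75
position: [0.5131, -0.1066, 0.2114]
tool_rot: [[-0.983, 0.186, 0.009], [0.186, 0.983, 0.006], [-0.008, 0.008, -1.0]]
force: [2.2, 1.8, -4.6]
opening: 0.0083
```

```bash
python3 arc.py; python3 -c "
from fit import *
p=shot('scene','s6');cv2.imwrite('pics/s6z.png',p['color'][60:340,130:450])"
```

```text
7.75 [ 0.5131 -0.1066  0.2114] [ 2.1585  1.7795 -4.5981] 0.008275131678361747 [ 0.6035 -0.492   0.0559]
[-0.0004  0.1734  0.1264] 0.21463338791945327 ideal 0.21346662502602132 q 0.40313460176239474
0.5 [-0.   -0.32 -0.4 ]
0.6 [-0.01 -0.69 -0.79]
0.7 [-0.01 -1.1  -1.13]
0.8 [-0.01 -1.54 -1.43]
0.9 [-0.02 -2.01 -1.69]
1.0 [-0.02 -2.5  -1.9 ]
1.1 [-0.02 -3.01 -2.06]
1.2 [-0.02 -3.53 -2.17]
1.3 [-0.03 -4.06 -2.22]
1.4 [-0.03 -4.59 -2.22]
1.5 [-0.03 -5.12 -2.17]
1.6 [-0.03 -5.65 -2.06]
1.7 [-0.03 -6.16 -1.91]
1.8 [-0.03 -6.65 -1.7 ]
1.9 [-0.03 -7.12 -1.44]
```

View pics/s6z.png

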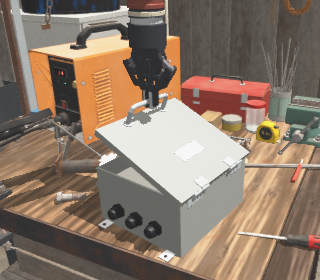

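The door lifts with the gripper, with the bar held at a stable 8.3 mm opening. I continue along the arc.

Call:
servo_tool(
  rows=[
    {"jaw": 0, "offset": [0, -0.15, -0.2], "spin": 0},
    {"jaw": 0, "offset": [0, -0.32, -0.4], "spin": 0},
    {"jaw": 0, "offset": [-0.01, -0.69, -0.79], "spin": 0},
    {"jaw": 0, "offset": [-0.01, -1.1, -1.13], "spin": 0},
    {"jaw": 0, "offset": [-0.01, -1.54, -1.43], "spin": 0},
    {"jaw": 0, "offset": [-0.02, -2.01, -1.69], "spin": 0},
    {"jaw": 0, "offset": [-0.02, -2.5, -1.9], "spin": 0},
    {"jaw": 0, "offset": [-0.02, -2.8, -2.0], "spin": 0},
  ],
)

```text
time: 8.6
position: [0.4921, -0.2189, 0.2944]
tool_rot: [[-0.982, 0.187, 0.01], [0.187, 0.982, 0.006], [-0.009, 0.007, -1.0]]
force: [2.8, 5.1, -1.0]
opening: 0.0076
```

```bash
python3 arc.py; python3 -c "
from fit import *
p=shot('scene','s7');cv2.imwrite('pics/s7z.png',p['color'][60:340,130:450])"
```

```text
8.6 [ 0.4921 -0.2189  0.2944] [ 2.7744  5.1257 -0.995 ] 0.007640210826599581 [ 1.1896 -0.4021  0.0138]
[-0.0004  0.0592  0.2094] 0.217609093514087 ideal 0.21346662502602132 q 1.068331665315962
1.1 [-0.   -0.16 -0.04]
1.2 [-0.   -0.69 -0.15]
1.3 [-0.01 -1.22 -0.21]
1.4 [-0.01 -1.75 -0.21]
1.5 [-0.01 -2.28 -0.15]
1.6 [-0.01 -2.8  -0.05]
1.7 [-0.01 -3.31  0.11]
1.8 [-0.01 -3.81  0.32]
1.9 [-0.01 -4.27  0.57]
```

View pics/s7z.png

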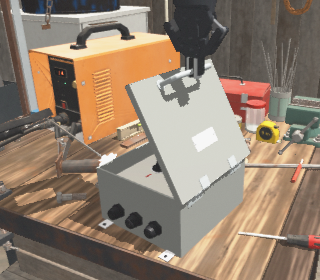

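Call:
servo_tool(
  rows=[
    {"jaw": 0, "offset": [0, -0.16, 0.06], "spin": 0},
    {"jaw": 0, "offset": [0, -0.42, 0.02], "spin": 0},
    {"jaw": 0, "offset": [0, -0.69, -0.03], "spin": 0},
    {"jaw": 0, "offset": [-0.01, -1.22, -0.07], "spin": 0},
    {"jaw": 0, "offset": [-0.01, -1.75, -0.07], "spin": 0},
    {"jaw": 0, "offset": [-0.01, -2.28, -0.01], "spin": 0},
    {"jaw": 0, "offset": [-0.01, -2.8, 0.09], "spin": 0},
    {"jaw": 0, "offset": [-0.01, -2.8, 0.09], "spin": 0},
  ],
)

```text
time: 9.45
position: [0.4707, -0.3349, 0.2931]
tool_rot: [[-0.982, 0.19, 0.01], [0.19, 0.982, -0.004], [-0.011, -0.002, -1.0]]
force: [-1.0, -3.9, 4.6]
opening: 0.0079
```

```bash
python3 arc.py; python3 -c "
from fit import *
p=shot('scene','s8');cv2.imwrite('pics/s8z.png',p['color'][60:340,130:450])"
```

```text
9.45 [ 0.4707 -0.3349  0.2931] [-0.9576 -3.9261  4.5704] 0.007881654777292893 [-0.2757  0.0817  0.0918]
[-0.0002 -0.0583  0.2081] 0.2161416451216081 ideal 0.21346662502602132 q 1.6172399836679312
1.7 [-0.   -0.42  0.14]
1.8 [-0.   -0.91  0.35]
1.9 [-0.   -1.38  0.61]
2.0 [-0.   -1.81  0.91]
```

View pics/s8z.png

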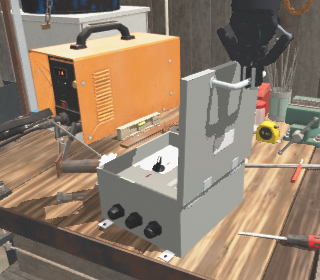

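Call:
servo_tool(
  rows=[
    {"jaw": 0, "offset": [0, -0.2, 0.09], "spin": 0},
    {"jaw": 0, "offset": [0, -0.42, 0.18], "spin": 0},
    {"jaw": 0, "offset": [0, -0.67, 0.3], "spin": 0},
    {"jaw": 0, "offset": [0, -0.91, 0.4], "spin": 0},
    {"jaw": 0, "offset": [0, -1.15, 0.53], "spin": 0},
    {"jaw": 0, "offset": [0, -1.25, 0.6], "spin": 0},
    {"jaw": 0, "offset": [0, -1.25, 0.6], "spin": 0},
    {"jaw": 0, "offset": [0, -1.25, 0.6], "spin": 0},
  ],
)

```text
time: 10.3
position: [0.4611, -0.3856, 0.2702]
tool_rot: [[-0.982, 0.19, 0.01], [0.189, 0.982, -0.009], [-0.011, -0.007, -1.0]]
force: [-1.8, -3.9, 4.2]
opening: 0.0082
```

```bash
python3 arc.py; python3 -c "
from fit import *
p=shot('scene','s9');cv2.imwrite('pics/s9z.png',cv2.resize(p['color'][60:340,180:420],None,fx=2,fy=2,interpolation=cv2.INTER_CUBIC))"
```

```text
10.3 [ 0.4611 -0.3856  0.2702] [-1.8241 -3.8581  4.2207] 0.008181739554108166 [-0.2691  0.1912  0.0728]
[-0.0003 -0.1098  0.1852] 0.21526067147064323 ideal 0.21346662502602132 q 1.8791649487923956
1.9 [ 0.   -0.09  0.06]
2.0 [ 0.   -0.53  0.37]
```

View pics/s9z.png

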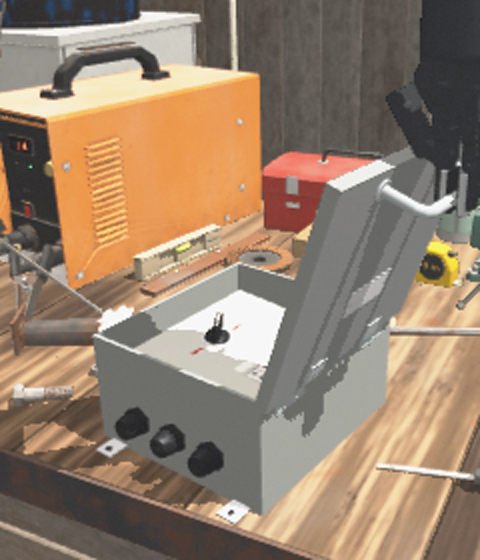

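Call:
servo_tool(
  rows=[
    {"jaw": 0.3, "offset": [0, 0, 0], "spin": 0},
    {"jaw": 0.3, "offset": [0, 0, 0], "spin": 0},
    {"jaw": 0.3, "offset": [0, 0, 0], "spin": 0},
    {"jaw": 0.3, "offset": [0, 0, 0], "spin": 0},
    {"jaw": 0.3, "offset": [0, 0, -0.6], "spin": 0},
    {"jaw": 0.3, "offset": [0, 0, -1.3], "spin": 0},
    {"jaw": 0.3, "offset": [0, 0, -2.2], "spin": 0},
    {"jaw": 0.3, "offset": [0, 0, -2.8], "spin": 0},
  ],
)

```text
time: 11.15
position: [0.4602, -0.384, 0.3832]
tool_rot: [[-0.982, 0.189, 0.01], [0.189, 0.982, -0.009], [-0.011, -0.007, -1.0]]
force: [-0.0, -0.6, 0.9]
opening: 0.0258
```

```bash
python3 - <<'E'
from fit import *
v=np.load('v2.npy')
for n in('scene','top'):
    p=shot(n,n+'10')
    for k in('fastener','wing_grip','press_spot','inner_panel','outer_door'): print(n,k,find(p,k))
    if n=='top': i=p['color'][165:310,240:400];cv2.imwrite('pics/t10z.png',cv2.resize(i,None,fx=4,fy=4,interpolation=cv2.INTER_CUBIC))
print('pred axis',wpt(v,(-.0,.041,.098),isdoor=False))
go([.5,-.13,.36])
E
```

```text
scene fastener [(0.56, array([ 0.5014, -0.1267,  0.0955])), (0.56, array([ 0.4223, -0.3142,  0.2543]))]
scene wing_grip []
scene press_spot [(0.93, array([ 0.4996, -0.1308,  0.0923]))]
scene inner_panel [(0.92, array([ 0.4976, -0.1248,  0.0884])), (0.43, array([ 0.4281, -0.2623,  0.1056]))]
scene outer_door [(0.66, array([ 0.4241, -0.3146,  0.2529]))]
top fastener [(0.46, array([ 0.5038, -0.1196,  0.0958]))]
top wing_grip [(0.6, array([ 0.5045, -0.119 ,  0.0914]))]
top press_spot [(0.95, array([ 0.4979, -0.1559,  0.0853]))]
top inner_panel [(0.64, array([ 0.4959, -0.1549,  0.0867]))]
top outer_door []
pred axis [ 0.5098 -0.1246  0.098 ]
t 11.75 pos [ 0.4598 -0.3843  0.3811] F [0.4817 0.2348 0.1193] open 0.0258 yang 1.38 tilt [ 0.0088 -0.0077 -0.9999]
  offset [0.225 6.437 0.489] spin 0 dist 0.2583573764485141
```

View pics/t10z.png

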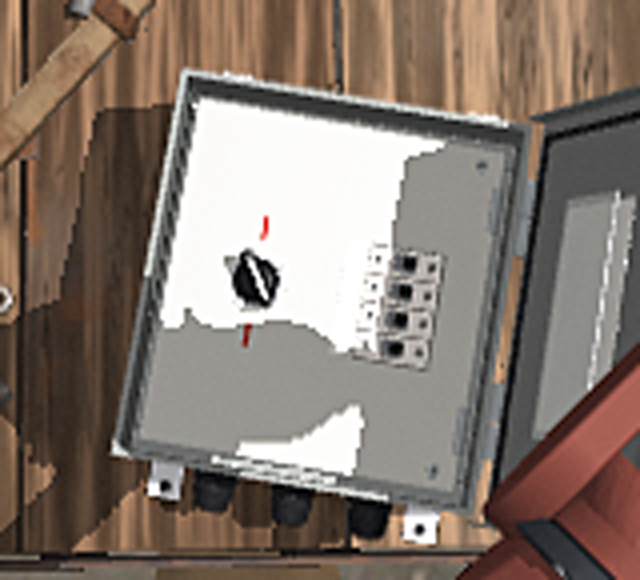

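View pics/scene10.png

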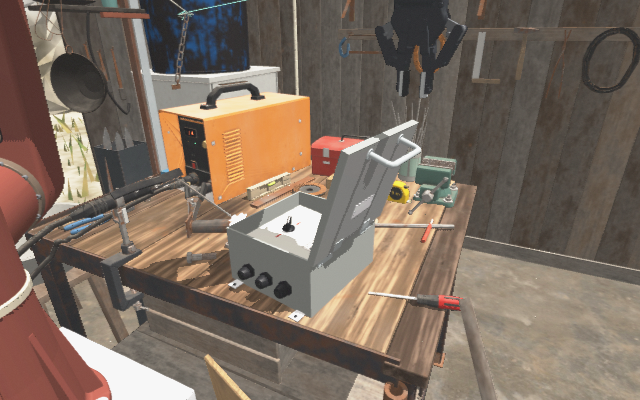

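```bash
python3 - <<'E'
from fit import *
ps=env.get_image('scene');ps['W']=np.array(ps['pose']);pt=env.get_image('top');pt['W']=np.array(pt['pose'])
B={'pp':(.12,.11,.126),'pm':(.12,-.11,.126),'mp':(-.12,.11,.126),'mm':(-.12,-.11,.126),'mm0':(-.12,-.11,0)}
T={'pp':(286.25,182.5),'pm':(373.25,197),'mp':(268.25,277.5),'mm':(357.5,293.25)}
S={'mm0':(310.75,317.6),'mp':(227,227.6)}
def res(v): return np.array([proj(pt,wpt(v,B[k],isdoor=False))-T[k] for k in T]+[proj(ps,wpt(v,B[k],isdoor=False))-S[k] for k in S])
f=least_squares(lambda v:res(v).ravel(),[.5,-.17,-.18],loss='soft_l1');print(f.x,res(f.x).round(1).tolist())
print(np.load('v.npy'),np.load('v2.npy'))
a=wpt(f.x,(0,.043,.115),isdoor=False);print(a,(proj(pt,a)-(240,165))*4, (proj(ps,a)))
np.save('v3.npy',f.x)
go([a[0],a[1],.33],2.0)
E
```

```text
[ 0.4994 -0.1658 -0.1898] [[-0.2, -1.3], [0.5, -1.0], [-0.3, 0.3], [0.8, 0.5], [-0.0, 0.6], [-1.0, -0.6]]
[ 0.4987 -0.1656 -0.1832  0.1256] [ 0.5023 -0.1649 -0.1848  0.1019]
[ 0.5076 -0.1235  0.115 ] [257.1482 275.2174] [288.6586 218.8967]
t 11.85 pos [ 0.46   -0.3845  0.3818] F [ 0.3633  0.3175 -0.7904] open 0.0257 yang 1.38 tilt [ 0.0095 -0.0084 -0.9999]
  offset [0.082 6.639 1.251] spin -7.1 dist 0.27024659380393784
```

Call:
servo_tool(
  rows=[
    {"jaw": 0.3, "offset": [0, 0.9, 0], "spin": -1},
    {"jaw": 0.3, "offset": [0, 1.9, 0], "spin": -2},
    {"jaw": 0.3, "offset": [0, 2.9, 0], "spin": -3},
    {"jaw": 0.7, "offset": [0, 3.9, 0], "spin": -4},
    {"jaw": 0.7, "offset": [0, 5.0, 0.2], "spin": -5},
    {"jaw": 0.7, "offset": [0.05, 6.0, 0.6], "spin": -6},
    {"jaw": 0.7, "offset": [0.08, 6.6, 1.2], "spin": -7.1},
    {"jaw": 0.7, "offset": [0.08, 6.6, 1.2], "spin": -7.1},
  ],
)

```text
time: 12.65
position: [0.5057, -0.1215, 0.3283]
tool_rot: [[-0.907, -0.42, 0.004], [-0.42, 0.907, -0.005], [-0.001, -0.006, -1.0]]
force: [0.1, -0.0, -0.3]
opening: 0.06
```

```bash
python3 - <<'E'
from fit import *
v=np.load('v3.npy');p=shot('wrist','w11');a=wpt(v,(0,.043,.115),isdoor=False)
print(proj(p,a),find(p,'wing_grip'),find(p,'fastener'))
go([a[0],a[1],.2],2.0)
E
```

```text
[313.8687 163.7852] [(0.71, array([ 0.5112, -0.125 ,  0.1008]))] [(0.91, array([ 0.5082, -0.1247,  0.1023]))]
t 12.8 pos [ 0.5076 -0.1259  0.3328] F [ 0.6146  0.4933 -0.0334] open 0.0599 yang 1.998 tilt [ 0.0103 -0.0097 -0.9999]
  offset [-0.005  0.096  3.319] spin -0.02 dist 0.13283381142277093
```

View pics/w11.png

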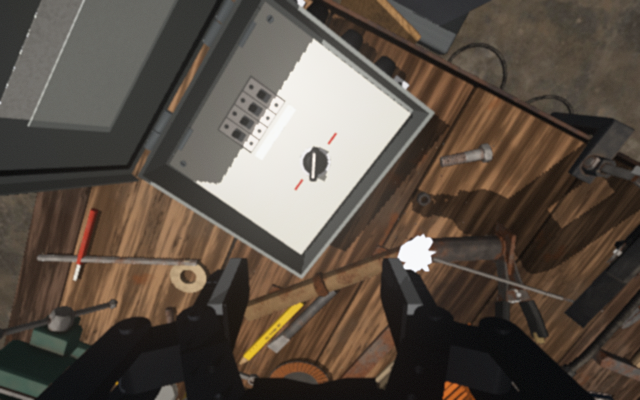

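```bash
python3 - <<'E'
import cv2
i=cv2.imread('pics/w11.png')[115:215,255:375];cv2.imwrite('pics/w11z.png',cv2.resize(i,None,fx=6,fy=6,interpolation=cv2.INTER_CUBIC))
E
```

```text
(no output)
```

View pics/w11z.png

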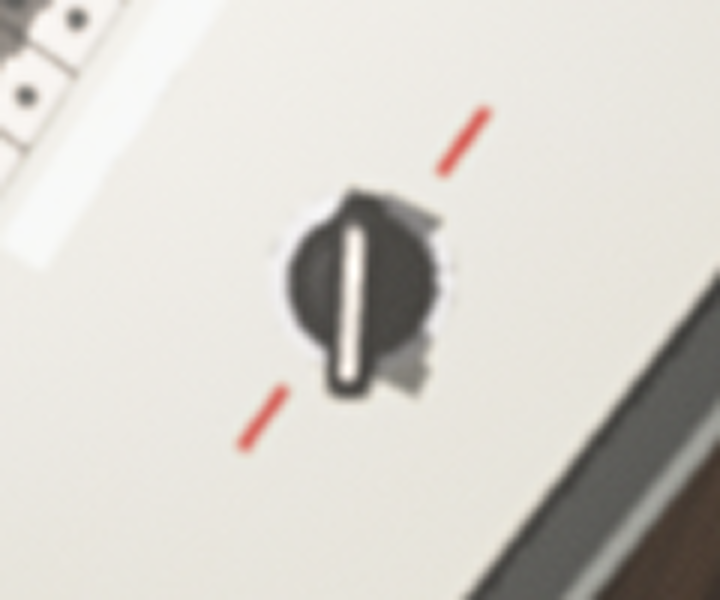

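```bash
python3 - <<'E'
from fit import *
p=shot('wrist','w12')
v=np.load('v3.npy')
def ang(a,b,z):
    A=ray(p,*a,z);B=ray(p,*b,z);d=A-B;return (A+B)/2,np.linalg.norm(d),np.arctan2(d[1],d[0])
print(ang((312.7,178.3),(314,152.5),.113),ang((295.5,190),(336.2,133.3),.089))
o=env.get_obs();print(o['position'],o['tool_rot'])
E
```

```text
(array([ 0.5143, -0.1281,  0.113 ]), np.float64(0.02987810600526675), np.float64(0.3786512409467603)) (array([ 0.515 , -0.1257,  0.089 ]), np.float64(0.08480723470811871), np.float64(-0.1841878537000749))
[ 0.5079 -0.1263  0.3334] [[-0.9102 -0.4141  0.0113]
 [-0.4142  0.9101 -0.0099]
 [-0.0062 -0.0137 -0.9999]]
```

```bash
python3 - <<'E'
from fit import *
go([.510,-.126,.15],1.95)
E
```

```text
t 12.85 pos [ 0.5079 -0.1263  0.3334] F [-0.0491 -0.1546  0.4436] open 0.0598 yang 1.998 tilt [ 0.0113 -0.0099 -0.9999]
  offset [-0.024  0.048  4.584] spin 0.55 dist 0.1833764964201211
```

Call:
servo_tool(
  rows=[
    {"jaw": 0.5, "offset": [0, 0, 0.8], "spin": 0.3},
    {"jaw": 0.5, "offset": [-0.02, 0.02, 1.6], "spin": 0.55},
    {"jaw": 0.5, "offset": [-0.02, 0.03, 2.4], "spin": 0.55},
    {"jaw": 0.5, "offset": [-0.02, 0.04, 3.2], "spin": 0.55},
    {"jaw": 0.5, "offset": [-0.02, 0.05, 3.8], "spin": 0.55},
    {"jaw": 0.5, "offset": [-0.02, 0.05, 4.3], "spin": 0.55},
    {"jaw": 0.5, "offset": [-0.02, 0.05, 4.55], "spin": 0.55},
    {"jaw": 0.5, "offset": [-0.02, 0.05, 4.55], "spin": 0.55},
  ],
)

```text
time: 13.65
position: [0.5093, -0.1269, 0.1507]
tool_rot: [[-0.93, -0.368, 0.01], [-0.368, 0.93, -0.009], [-0.005, -0.012, -1.0]]
force: [-0.4, -0.7, -0.6]
opening: 0.0426
```

```bash
python3 - <<'E'
from fit import *
p=shot('wrist','w13')
go([.510,-.126,.083],1.95)
E
```

```text
t 13.7 pos [ 0.5102 -0.127   0.1519] F [ 0.4304 -0.0377  0.038 ] open 0.0423 yang 1.948 tilt [ 0.0118 -0.0102 -0.9999]
  offset [0.008 0.049 1.723] spin -0.02 dist 0.06893708797824326
```

View pics/w13.png

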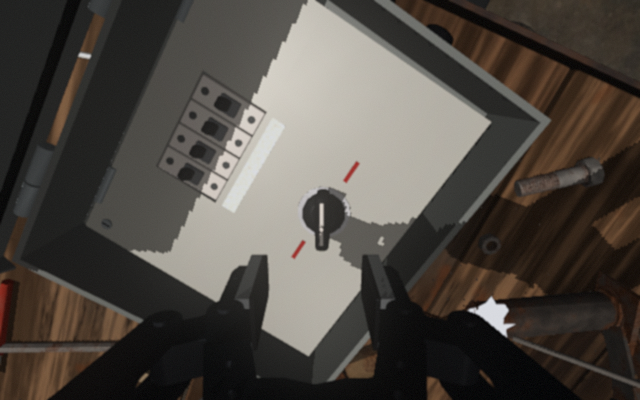

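Call:
servo_tool(
  rows=[
    {"jaw": 0.5, "offset": [0.01, 0.1, 0.4], "spin": 0},
    {"jaw": 0.5, "offset": [0.01, 0.1, 0.8], "spin": 0},
    {"jaw": 0.5, "offset": [0.01, 0.1, 1.2], "spin": 0},
    {"jaw": 0.5, "offset": [0.01, 0.1, 1.5], "spin": 0},
    {"jaw": 0.5, "offset": [0.01, 0.1, 1.7], "spin": 0},
    {"jaw": 0.5, "offset": [0.01, 0.1, 1.7], "spin": 0},
    {"jaw": 0.5, "offset": [0.01, 0.1, 1.7], "spin": 0},
    {"jaw": 0.5, "offset": [0.01, 0.1, 1.7], "spin": 0},
  ],
)

```text
time: 14.5
position: [0.51, -0.1244, 0.0849]
tool_rot: [[-0.93, -0.368, 0.014], [-0.369, 0.93, -0.011], [-0.009, -0.015, -1.0]]
force: [0.5, -0.3, -0.2]
opening: 0.0426
```

```bash
python3 - <<'E'
from fit import *
p=shot('wrist','w14')
go([.5085,-.1235,.083],1.95)
E
```

```text
t 14.55 pos [ 0.51   -0.1244  0.0848] F [-0.2933 -0.2247  0.3834] open 0.0427 yang 1.948 tilt [ 0.0134 -0.0109 -0.9999]
  offset [0.026 0.035 0.045] spin -0.02 dist 0.002523390914482359
```

View pics/w14.png

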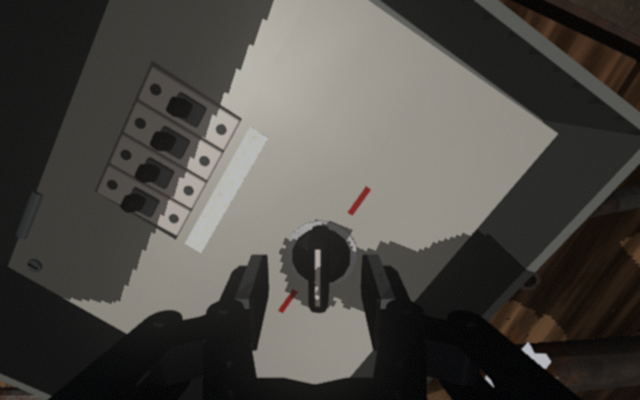

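Call:
servo_tool(
  rows=[
    {"jaw": 0.2, "offset": [0.0, 0.03, 0.05], "spin": 0},
    {"jaw": 0, "offset": [0.0, 0.03, 0.05], "spin": 0},
    {"jaw": 0, "offset": [0.0, 0.03, 0.05], "spin": 0},
    {"jaw": 0, "offset": [0.0, 0.03, 0.05], "spin": 0},
    {"jaw": 0, "offset": [0.0, 0.03, 0.05], "spin": 0},
    {"jaw": 0, "offset": [0.0, 0.03, 0.05], "spin": 0},
    {"jaw": 0, "offset": [0.0, 0.03, 0.05], "spin": 0},
    {"jaw": 0, "offset": [0.0, 0.03, 0.05], "spin": 0},
  ],
  force=25,
)

```text
time: 15.35
position: [0.5095, -0.1229, 0.0828]
tool_rot: [[-0.93, -0.368, 0.013], [-0.368, 0.93, -0.01], [-0.009, -0.014, -1.0]]
force: [-0.0, 3.7, 0.7]
opening: 0.0082
```

```bash
python3 - <<'E'
from fit import *
p=shot('wrist','w15')
go([.5085,-.1235,.083],np.pi/2-.187)
E
```

```text
t 15.4 pos [ 0.5095 -0.1229  0.0828] F [-0.4446  4.8024  2.3868] open 0.0082 yang 1.948 tilt [ 0.0132 -0.01   -0.9999]
  offset [ 0.028 -0.006 -0.006] spin 6.47 dist 0.0011819137084559614
```

View pics/w15.png

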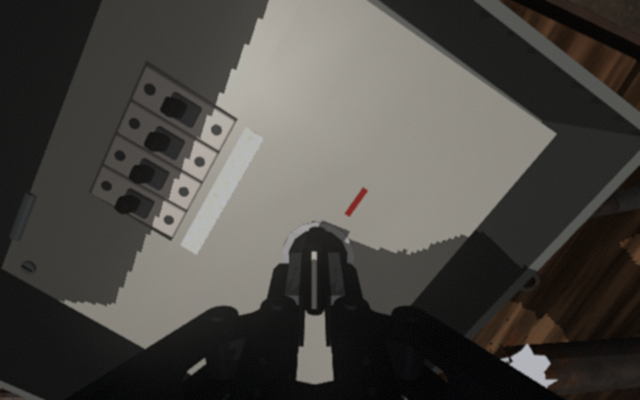

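Call:
servo_tool(
  rows=[
    {"jaw": 0, "offset": [0, 0, 0], "spin": 0.9},
    {"jaw": 0, "offset": [0, 0, 0], "spin": 1.9},
    {"jaw": 0, "offset": [0, 0, 0], "spin": 2.9},
    {"jaw": 0, "offset": [0, 0, 0], "spin": 3.9},
    {"jaw": 0, "offset": [0, 0, 0], "spin": 4.9},
    {"jaw": 0, "offset": [0, 0, 0], "spin": 5.9},
    {"jaw": 0, "offset": [0, 0, 0], "spin": 6.5},
    {"jaw": 0, "offset": [0, 0, 0], "spin": 6.5},
  ],
)

```text
time: 16.2
position: [0.5095, -0.1228, 0.0827]
tool_rot: [[-0.982, 0.189, 0.013], [0.189, 0.982, -0.01], [-0.015, -0.007, -1.0]]
force: [0.6, 2.5, 2.0]
opening: 0.0081
```

```bash
python3 - <<'E'
from fit import *
p=shot('wrist','w16')
go([.5085,-.1235,.083],np.pi/2-.187)
E
```

```text
t 16.25 pos [ 0.5095 -0.1228  0.0827] F [-0.2551  2.5993 -0.0215] open 0.0083 yang 1.382 tilt [ 0.0132 -0.0099 -0.9999]
  offset [ 0.021 -0.021 -0.007] spin -0.02 dist 0.0012033387838538473
```

View pics/w16.png

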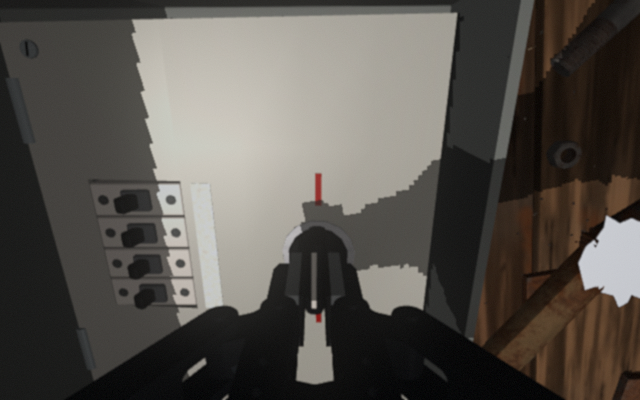

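Call:
servo_tool(
  rows=[
    {"jaw": 0.4, "offset": [0, 0, 0], "spin": 0},
    {"jaw": 0.4, "offset": [0, 0, 0], "spin": 0},
    {"jaw": 0.4, "offset": [0, 0, 0], "spin": 0},
    {"jaw": 0.4, "offset": [0, 0, 0], "spin": 0},
    {"jaw": 0.4, "offset": [0, 0, -0.6], "spin": 0},
    {"jaw": 0.4, "offset": [0, 0, -1.5], "spin": 0},
    {"jaw": 0.4, "offset": [0, 0, -2.5], "spin": 0},
    {"jaw": 0.4, "offset": [0, 0, -3.0], "spin": 0},
  ],
)

```text
time: 17.05
position: [0.5098, -0.1226, 0.2068]
tool_rot: [[-0.982, 0.188, 0.019], [0.188, 0.982, -0.012], [-0.021, -0.009, -1.0]]
force: [0.4, -0.9, 0.8]
opening: 0.0343
```

```bash
python3 - <<'E'
from fit import *
p=shot('wrist','w17');v=np.load('v3.npy')
t=wpt(v,(.055,.082,.078),isdoor=False);print(t,wpt(np.load('v2.npy'),(.055,.082,.078),isdoor=False),proj(p,t+[0,0,.014]))
go([t[0],t[1],.16],-.187)
E
```

```text
[ 0.5689 -0.0956  0.078 ] [ 0.5714 -0.0944  0.078 ] [358.1718 241.926 ]
t 17.1 pos [ 0.5115 -0.1231  0.2097] F [ 1.7159 -0.6669  2.0473] open 0.0343 yang 1.382 tilt [ 0.0233 -0.0141 -0.9996]
  offset [-1.25   0.957  1.267] spin 17.98 dist 0.08084382790154555
```

View pics/w17.png

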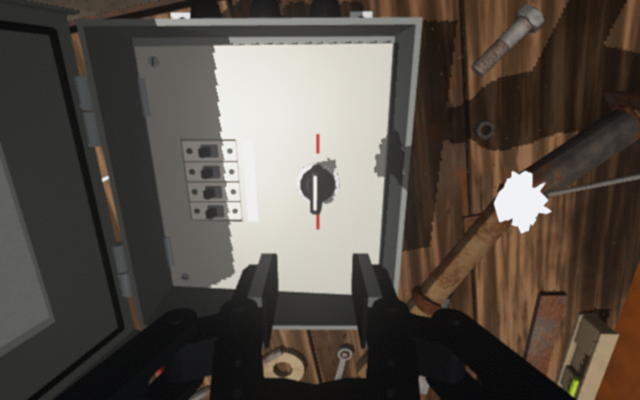

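```bash
python3 - <<'E'
import cv2
i=cv2.imread('pics/w17.png')[125:240,270:365];cv2.imwrite('pics/w17z.png',cv2.resize(i,None,fx=5,fy=5,interpolation=cv2.INTER_CUBIC))
E
```

```text
(no output)
```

View pics/w17z.png

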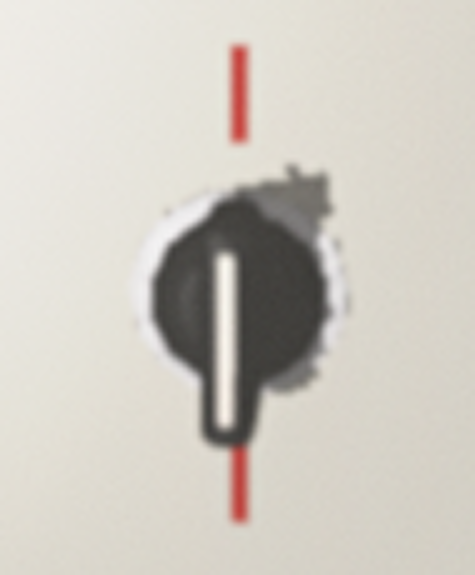

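Call:
servo_tool(
  rows=[
    {"jaw": 0, "offset": [-0.3, 0.25, 0], "spin": 1.6},
    {"jaw": 0, "offset": [-0.6, 0.5, 0], "spin": 3.2},
    {"jaw": 0, "offset": [-0.9, 0.75, 0], "spin": 4.8},
    {"jaw": 0, "offset": [-1.25, 0.95, 0], "spin": 6.4},
    {"jaw": 0, "offset": [-1.25, 0.95, 0], "spin": 8.0},
    {"jaw": 0, "offset": [-1.25, 0.95, 0], "spin": 9.6},
    {"jaw": 0, "offset": [-1.25, 0.95, 0], "spin": 11.2},
    {"jaw": 0, "offset": [-1.25, 0.95, 0], "spin": 12.8},
  ],
)

```text
time: 17.9
position: [0.5673, -0.0952, 0.2097]
tool_rot: [[-0.256, 0.966, 0.022], [0.966, 0.257, -0.014], [-0.019, 0.018, -1.0]]
force: [-0.4, 0.4, 0.9]
opening: -0.0
```

Call:
servo_tool(
  rows=[
    {"jaw": 0, "offset": [0, 0, 0.2], "spin": 1.6},
    {"jaw": 0, "offset": [0, 0, 0.4], "spin": 3.2},
    {"jaw": 0, "offset": [0, 0, 0.6], "spin": 5.0},
    {"jaw": 0, "offset": [0, 0, 0.8], "spin": 5.2},
    {"jaw": 0, "offset": [0, 0, 1.0], "spin": 5.2},
    {"jaw": 0, "offset": [0, 0, 1.2], "spin": 5.2},
    {"jaw": 0, "offset": [0, 0, 1.2], "spin": 5.2},
    {"jaw": 0, "offset": [0, 0, 1.2], "spin": 5.2},
  ],
)

```text
time: 18.7
position: [0.5682, -0.0958, 0.1614]
tool_rot: [[0.192, 0.981, 0.022], [0.981, -0.192, -0.014], [-0.01, 0.024, -1.0]]
force: [0.6, -0.3, 0.6]
opening: -0.0001
```

```bash
python3 - <<'E'
from fit import *
p=shot('wrist','w18');p=shot('scene','s18');v=np.load('v3.npy')
t=wpt(v,(.055,.082,.078),isdoor=False)
cv2.imwrite('pics/s18z.png',cv2.resize(p['color'][80:320,200:420],None,fx=2.5,fy=2.5,interpolation=cv2.INTER_CUBIC))
go([t[0],t[1],.1],-.187);go([t[0],t[1],.058],-.187)
E
```

```text
t 18.8 pos [ 0.5688 -0.0961  0.1622] F [-0.818  -0.9006 -0.2058] open -0.0001 yang -0.194 tilt [ 0.023  -0.0145 -0.9996]
  offset [ 0.027 -0.038  1.554] spin -0.08 dist 0.062181053683451754
t 18.8 pos [ 0.5688 -0.0961  0.1622] F [-0.818  -0.9006 -0.2058] open -0.0001 yang -0.194 tilt [ 0.023  -0.0145 -0.9996]
  offset [ 0.037 -0.064  2.603] spin -0.08 dist 0.104180351721424
```

View pics/w18.png

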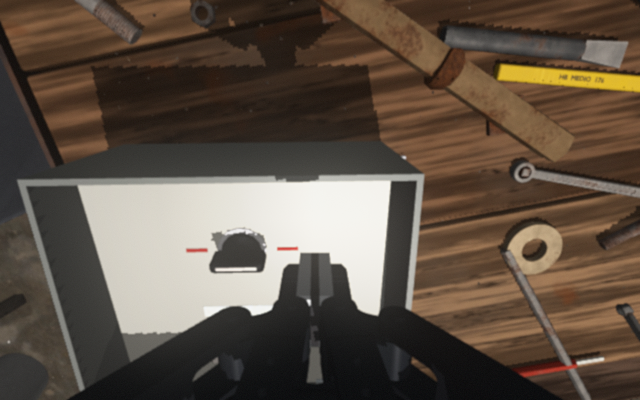

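View pics/s18z.png

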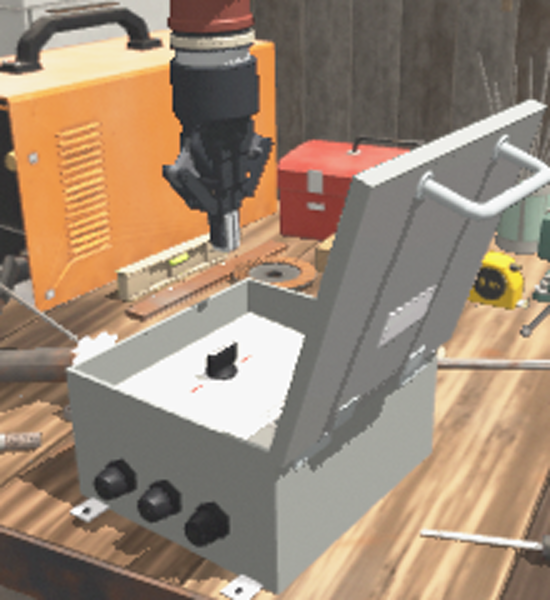

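Call:
servo_tool(
  rows=[
    {"jaw": 0, "offset": [0.03, -0.01, 0.6], "spin": 0},
    {"jaw": 0, "offset": [0.03, -0.03, 1.2], "spin": 0},
    {"jaw": 0, "offset": [0.03, -0.04, 1.6], "spin": 0},
    {"jaw": 0, "offset": [0.03, -0.05, 1.9], "spin": 0},
    {"jaw": 0, "offset": [0.03, -0.05, 2.1], "spin": 0},
    {"jaw": 0, "offset": [0.03, -0.05, 2.2], "spin": 0},
    {"jaw": 0, "offset": [0.03, -0.05, 2.3], "spin": 0},
    {"jaw": 0, "offset": [0.03, -0.05, 2.3], "spin": 0},
  ],
)

```text
time: 19.6
position: [0.5697, -0.096, 0.0705]
tool_rot: [[0.193, 0.981, 0.024], [0.981, -0.192, -0.015], [-0.01, 0.026, -1.0]]
force: [-0.2, -0.3, 0.1]
opening: -0.0003
```

```bash
python3 - <<'E'
from fit import *
v=np.load('v3.npy');t=wpt(v,(.055,.082,.078),isdoor=False)
for i in range(4):
    shot('scene','x'); print(env.get_obs()['force'])
go([t[0],t[1],.058])
E
```

```text
[-0.4859  0.0398 -0.1521]
[-0.2344  0.2225  0.1975]
[0.1523 0.1634 1.0029]
[0.1331 0.0791 0.0474]
t 19.8 pos [ 0.5697 -0.0959  0.0708] F [0.1331 0.0791 0.0474] open 0.0002 yang -0.194 tilt [ 0.024  -0.0147 -0.9996]
  offset [ 0.006 -0.028  0.319] spin 0 dist 0.012819008674581828
```

Not yet in contact. I go down in 2 mm steps.

Call:
servo_tool(
  rows=[
    {"jaw": 0, "offset": [0, 0, 0.05], "spin": 0},
    {"jaw": 0, "offset": [0, 0, 0.1], "spin": 0},
    {"jaw": 0, "offset": [0, 0, 0.15], "spin": 0},
    {"jaw": 0, "offset": [0, 0, 0.2], "spin": 0},
    {"jaw": 0, "offset": [0, 0, 0.2], "spin": 0},
    {"jaw": 0, "offset": [0, 0, 0.2], "spin": 0},
    {"jaw": 0, "offset": [0, 0, 0.2], "spin": 0},
    {"jaw": 0, "offset": [0, 0, 0.2], "spin": 0},
  ],
)

```text
time: 20.6
position: [0.5701, -0.0959, 0.063]
tool_rot: [[0.193, 0.981, 0.025], [0.981, -0.192, -0.015], [-0.01, 0.027, -1.0]]
force: [-0.0, 1.9, 3.4]
opening: 0.0002
```

Call:
servo_tool(
  rows=[
    {"jaw": 0, "offset": [0, 0, 0.05], "spin": 0},
    {"jaw": 0, "offset": [0, 0, 0.1], "spin": 0},
    {"jaw": 0, "offset": [0, 0, 0.15], "spin": 0},
    {"jaw": 0, "offset": [0, 0, 0.2], "spin": 0},
    {"jaw": 0, "offset": [0, 0, 0.2], "spin": 0},
    {"jaw": 0, "offset": [0, 0, 0.2], "spin": 0},
    {"jaw": 0, "offset": [0, 0, 0.2], "spin": 0},
    {"jaw": 0, "offset": [0, 0, 0.2], "spin": 0},
  ],
)

```text
time: 21.4
position: [0.5703, -0.0956, 0.0555]
tool_rot: [[0.193, 0.981, 0.024], [0.981, -0.193, -0.014], [-0.009, 0.026, -1.0]]
force: [-2.2, 4.1, 8.0]
opening: 0.0
```

```bash
python3 - <<'E'
from fit import *
F=[]
for i in range(4):
    p=shot('scene','s19');o=env.get_obs();F.append(np.r_[o['force'],o['position']])
print(np.array(F))
cv2.imwrite('pics/s19z.png',cv2.resize(p['color'][80:320,200:420],None,fx=2.5,fy=2.5,interpolation=cv2.INTER_CUBIC))
shot('wrist','w19')
E
```

```text
[[-1.4741  3.2958  8.0929  0.5703 -0.0956  0.0555]
 [-1.6286  5.1975  7.319   0.5703 -0.0956  0.0555]
 [-1.8373  4.6215  7.451   0.5703 -0.0956  0.0555]
 [-1.9285  4.0808  7.3211  0.5703 -0.0956  0.0555]]
```

View pics/s19z.png

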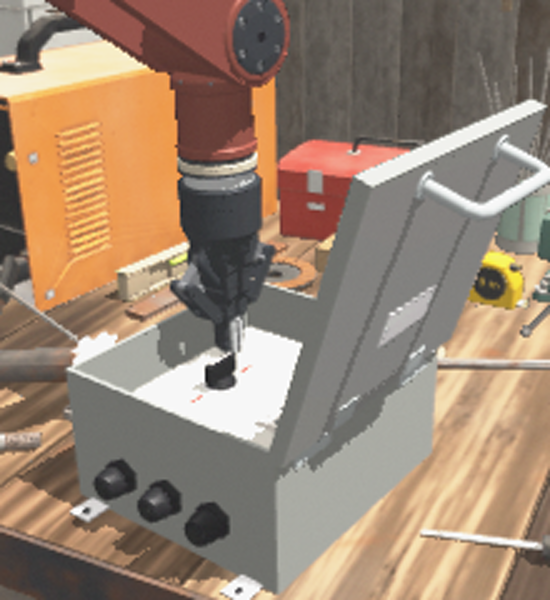

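View pics/w19.png

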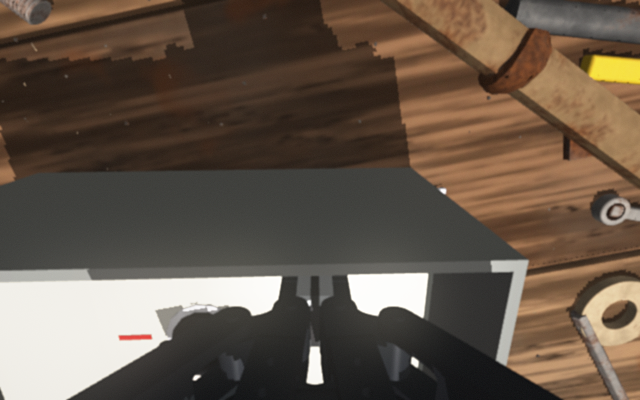

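Call:
servo_tool(
  rows=[
    {"jaw": 0, "offset": [0, 0, 0.03], "spin": 0},
    {"jaw": 0, "offset": [0, 0, 0.06], "spin": 0},
    {"jaw": 0, "offset": [0, 0, 0.09], "spin": 0},
    {"jaw": 0, "offset": [0, 0, 0.12], "spin": 0},
    {"jaw": 0, "offset": [0, 0, 0.12], "spin": 0},
    {"jaw": 0, "offset": [0, 0, 0.12], "spin": 0},
    {"jaw": 0, "offset": [0, 0, 0.12], "spin": 0},
    {"jaw": 0, "offset": [0, 0, 0.12], "spin": 0},
  ],
)

```text
time: 22.45
position: [0.5704, -0.0956, 0.0545]
tool_rot: [[0.192, 0.981, 0.023], [0.981, -0.192, -0.014], [-0.009, 0.025, -1.0]]
force: [-8.9, 5.1, 23.7]
opening: 0.0
```

```bash
python3 - <<'E'
from fit import *
F=[]
for i in range(4):
    p=shot('scene','s20');o=env.get_obs();F.append(np.r_[o['force'],o['position']])
print(np.array(F))
E
```

```text
[[-10.2033   5.564   23.9894   0.5704  -0.0956   0.0545]
 [ -9.2636   5.2457  24.1752   0.5704  -0.0956   0.0545]
 [ -9.9497   4.7175  22.9575   0.5704  -0.0956   0.0545]
 [ -9.4391   5.6431  22.8285   0.5704  -0.0955   0.0545]]
```

Call:
servo_tool(
  rows=[
    {"jaw": 0, "offset": [0, 0, 0.08], "spin": 0},
    {"jaw": 0, "offset": [0, 0, 0.08], "spin": 0},
    {"jaw": 0, "offset": [0, 0, 0.08], "spin": 0},
    {"jaw": 0, "offset": [0, 0, 0.08], "spin": 0},
    {"jaw": 0, "offset": [0, 0, 0.08], "spin": 0},
    {"jaw": 0, "offset": [0, 0, 0.08], "spin": 0},
    {"jaw": 0, "offset": [0, 0, 0.08], "spin": 0},
    {"jaw": 0, "offset": [0, 0, 0.08], "spin": 0},
  ],
)

```text
time: 23.45
position: [0.5704, -0.0956, 0.0546]
tool_rot: [[0.192, 0.981, 0.021], [0.981, -0.192, -0.013], [-0.009, 0.023, -1.0]]
force: [-8.5, 4.7, 22.8]
opening: -0.0001
```

```bash
python3 - <<'E'
from fit import *
F=[]
for i in range(2):
    p=shot('scene','s21');o=env.get_obs();F.append(np.r_[o['force'],o['position'],o['torque']])
print(np.array(F))
cv2.imwrite('pics/s21z.png',cv2.resize(p['color'][180:260,225:345],None,fx=6,fy=6,interpolation=cv2.INTER_CUBIC))
shot('top','t21')
shot('wrist','w21')
E
```

```text
[[-9.6247  4.2506 22.7982  0.5704 -0.0956  0.0546  0.7763  1.5074 -0.0324]
 [-8.662   3.6783 21.7579  0.5703 -0.0956  0.0546  0.8731  1.5315  0.017 ]]
```

View pics/s21z.png

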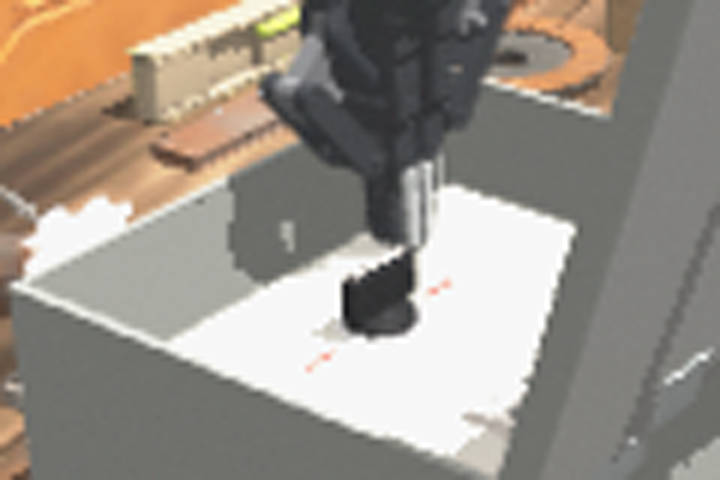

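View pics/w21.png

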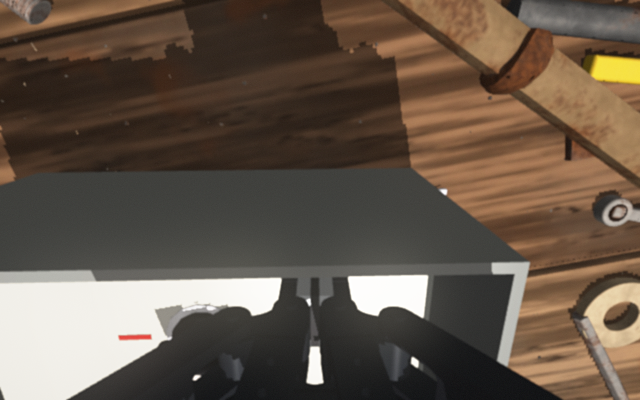

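View pics/t21.png

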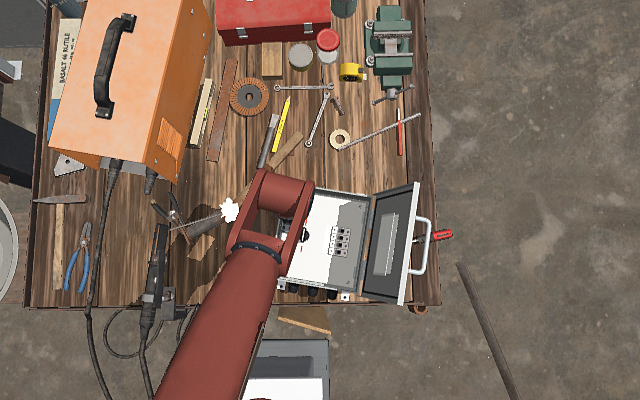

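```bash
python3 - <<'E'
from fit import *
p=env.get_image('scene');p['W']=np.array(p['pose']);v=np.load('v3.npy')
for z in (.078,.083,.087,.089):
    print(z,proj(p,wpt(v,(-.0355,.045,z),isdoor=False)),proj(p,wpt(v,(.0355,.045,z),isdoor=False)))
i=p['color'];j=cv2.imread('pics/s18.png')
m=lambda im:np.argwhere((im[215:250,265:310,2].astype(int)-im[215:250,265:310,1]>25))
for im in(j,i):
    a=m(im);print(len(a),[ (a[a[:,1]<s2][:, ::-1].mean(0)+[265,215]) if s else (a[a[:,1]>=s2][:, ::-1].mean(0)+[265,215]) for s,s2 in((1,23),(0,23))])
print(env.get_obs()['force'])
E
```

```text
0.078 [278.0246 239.6363] [298.5859 227.1178]
0.083 [277.9102 237.6574] [298.526  225.2278]
0.087 [277.8183 236.0672] [298.4779 223.7095]
0.089 [277.7723 235.2698] [298.4537 222.9482]
11 [array([277.8333, 235.    ]), array([297.4, 223.2])]
7 [array([277.6667, 239.6667]), array([297.5, 227.5])]
[-8.9356  5.2289 21.3829]
```

```bash
python3 - <<'E'
from fit import *
print(env.close_job()); o=env.get_obs(); print(o['time'],o['force'],o['position'])
E
```

```text
the job is handed in; nothing more can be done
None
the job is handed in; nothing more can be done
```

The job is handed in at about 24 s of the 64 s, with the gripper still holding the inner panel down.

- **Door:** it was swung open by its handle to about 1.87 rad, worked out from the gripper's position on the arc. That is past upright and short of the 1.95 stop, and it stayed there after release.
- **Fastener:** the wing was turned by about −0.56 rad. A wrist picture after release shows its white line parallel to the two red marks.
- **Panel:** it was pressed at the press spot with the fingers shut, at a push of about 22 N. The red marks in the scene camera dropped from where a panel at 89 mm would show them to within half a pixel of where a flush panel (78 mm) would. The force also rose sharply there, as on a hard stop.
- **Bystanders:** none was touched in any move I made, and the last overhead picture shows nothing out of place on the bench; I did not measure their positions again.

**What disagreed or failed:**
- The first grasp slipped off the handle and pushed the door down by a few hundredths of a radian (about 4 mm at the handle). The real fingertips sit about 20 mm behind the reported TCP. I allowed for this in all later moves, and the second grasp held.
- The force reading also showed 5–9 N sideways while pressing. I did not find the cause.

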